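Pack the brass cups, shut the crate and snap the safety hook onto its lock pin

TASK

Stand every small brass cup that is out on the bench upright in the wooden packing crate, then shut the lid fully, its forked tongue coming down round the lock pin, and lock it by pushing the mouth of the red safety hook onto the pin until its sprung latch has opened and snapped shut behind the pin, and leave the hook lying flat there. Do not move or knock over the vases, the polish tin or the wooden block.

Things in the scene. Friction and masses are not known exactly. Their poses are not given: they have to be found in the camera images.
- cup1: small hollow brass cup, open at the top, to be packed (if present): 46 mm high, 46 mm across the rim and the upper half, 34 mm across the foot, wall 3.5 mm, 140 g. Origin: centre of the underside of its foot; z up through the rim
- cup2: small hollow brass cup, open at the top, to be packed (if present): 46 mm high, 46 mm across the rim and the upper half, 34 mm across the foot, wall 3.5 mm, 140 g. Origin: centre of the underside of its foot; z up through the rim
- cup3: small hollow brass cup, open at the top, to be packed (if present): 46 mm high, 46 mm across the rim and the upper half, 34 mm across the foot, wall 3.5 mm, 140 g. Origin: centre of the underside of its foot; z up through the rim
- cup4: small hollow brass cup, open at the top, to be packed (if present): 46 mm high, 46 mm across the rim and the upper half, 34 mm across the foot, wall 3.5 mm, 140 g. Origin: centre of the underside of its foot; z up through the rim
- cup5: small hollow brass cup, open at the top, to be packed (if present): 46 mm high, 46 mm across the rim and the upper half, 34 mm across the foot, wall 3.5 mm, 140 g. Origin: centre of the underside of its foot; z up through the rim
- cup6: small hollow brass cup, open at the top, to be packed (if present): 46 mm high, 46 mm across the rim and the upper half, 34 mm across the foot, wall 3.5 mm, 140 g. Origin: centre of the underside of its foot; z up through the rim
- crate: pale wooden crate, fixed; place and yaw vary. Origin: centre of the box part's underside, on the bench; z up, +x to the lid's hinge side, -x to the lock. Box outside 154 (x) by 294 (y) mm, walls 12 mm thick and 66 mm high; inside 130 by 270 mm. In front of it a block 100 mm wide (x -77 to -145 mm), topped 64 mm above the bench, carries the pin
- crate_floor (a point): centre of the crate's flat felt floor, crate local (0, 0, 12 mm). No cells: cups may stand anywhere on it, six fit in two rows along y. Axes as the crate's
- landing (a point): centre of the top of the wooden landing block on which the hook slides, 75.5 mm above the bench (1 mm below the shut lid's top), crate local x = -197.5 mm, y = 0; 105 mm long (x -145 to -250 mm), 100 mm wide. Axes as the crate's
- pin (a point): upright steel lock pin, at crate local x = -108 mm, y = 0; the point is on its axis 81.5 mm above the bench. Neck 14 mm thick, bare from the shut lid's top (76.5 mm) up to 92.5 mm; above it a round head 30 mm across, 6 mm thick, too wide to pass through the hook: the hook must come from the side, sliding over the landing block towards crate +x. Axes as the crate's
- lid (a joint): angle of the crate's lid (rad): 0 shut flat, 1.6 to 1.8 at the start (just past upright), 1.9 the stop. A stiff friction hinge (0.6 N m) holds it wherever it is left: 3 to 10 N of push on the panel moves it, all the way down. Panel 154 mm from hinge to free edge, 294 mm wide, 10 mm thick, 400 g; shut, its top is 76.5 mm above the bench
- lid_hinge (a point): middle of the hinge line, at crate local x = +77 mm, y = 0, 66.5 mm up, in the plane of the panel's underside; the hinge runs along crate y. From open, the free edge swings over towards crate -x as the lid shuts. The point's axes turn with the lid
- tongue (a point): end of the steel tongue on the lid, mid width, at its top: 90 mm wide, it sticks out 65 mm from the middle of the lid's free edge, flush with the panel's top. A fork slot 36 mm wide in it passes down over the pin and its head as the lid shuts. The point's axes turn with the lid
- hook: loose red flat safety hook, 10 mm thick, lying flat, 300 g. Origin: on its underside, where the pin's axis stands when fully home; z up, +x out through the mouth. From x = -97 mm (end of shank) to +58 mm (ends of the lips), 65 mm wide. Slot open to +x: inner faces of its jaws at y = -12 and y = +17 mm, the round back touches the 14 mm pin at home
- hook_mouth (a point): middle of the hook's mouth between the ends of its flared lips, hook local x = 58 mm, y = 0, 5 mm above the underside; the lips flare to about 47 mm apart here and narrow to the slot. Axes as the hook's
- hook_grip (a point): on the black grip rib that stands on the hook's shank: middle of the rib, 34 mm above the hook's underside, at hook local x = -67 mm, y = 0. Rib 36 mm long (x), 14 mm thick (y), its top 52 mm above the underside: pinch it across y. Axes as the hook's
- gate (a joint): angle of the hook's steel sprung latch (rad): 0 shut across the slot at hook x = 34 mm, 1.5 swung fully inward. The entering pin pushes it inward (about 2 to 10 N); it cannot swing outward, and springs back to 0 by itself once the pin is within about 3 mm of home; then the hook cannot come off and has about 24 mm of free play along x
- vase1: tall brass vase, 130 mm high, 62 mm foot, standing loose beyond the work; leave alone. Origin: centre of its underside, z up
- vase2: tall brass vase like vase1; leave alone. Origin: centre of its underside, z up
- polish_tin: closed blue tin, 66 mm across, 50 mm high; leave alone. Origin: centre of its underside, z up
- wood_block: loose wooden polishing block 80 x 60 x 50 mm; leave alone. Origin: centre of its underside, z up

How it is judged:
On the way, in this order (a step that is already met when the one before it is completed fails the run):
1. all the cups stand upright in the crate, the lid still open (x of cup1 in the frame of crate between -0.065 and 0.065 m and y of cup1 in the frame of crate between -0.135 and 0.135 m and z of cup1 in the frame of crate between 0.005 and 0.022 m and angle between each of cup1, cup2, cup3, cup4, cup5, cup6's own z axis and vertical below 0.25 rad and x of cup2 in the frame of crate between -0.065 and 0.065 m and y of cup2 in the frame of crate between -0.135 and 0.135 m and z of cup2 in the frame of crate between 0.005 and 0.022 m and x of cup3 in the frame of crate between -0.065 and 0.065 m and y of cup3 in the frame of crate between -0.135 and 0.135 m and z of cup3 in the frame of crate between 0.005 and 0.022 m and x of cup4 in the frame of crate between -0.065 and 0.065 m and y of cup4 in the frame of crate between -0.135 and 0.135 m and z of cup4 in the frame of crate between 0.005 and 0.022 m and x of cup5 in the frame of crate between -0.065 and 0.065 m and y of cup5 in the frame of crate between -0.135 and 0.135 m and z of cup5 in the frame of crate between 0.005 and 0.022 m and x of cup6 in the frame of crate between -0.065 and 0.065 m and y of cup6 in the frame of crate between -0.135 and 0.135 m and z of cup6 in the frame of crate between 0.005 and 0.022 m and value of joint lid above 0.5 rad), for 0.2 s.
2. the lid is shut over them (value of joint lid below 0.04 rad), for 0.2 s.
3. the pin pushes the hook's latch open (value of joint lid below 0.04 rad and value of joint gate above 0.3 rad and horizontal distance between pin and hook below 0.05 m).
4. the pin is in the hook and the latch has snapped shut behind it (x of pin in the frame of hook between -0.006 and 0.027 m and y of pin in the frame of hook between -0.012 and 0.014 m and z of pin in the frame of hook between -0.01 and 0.02 m and value of joint gate below 0.12 rad), for 0.2 s.
At the end, for the whole second after the job is handed in: Every cup stands upright (0.25 rad) on the floor inside the crate; lid shut (under 0.04 rad); the pin is in the hook's slot behind the latch (-6 to 27 mm ahead of the hook's origin); latch shut (under 0.12 rad); hook flat (0.15 rad) and at rest (all of step 4 and x of cup1 in the frame of crate between -0.065 and 0.065 m and y of cup1 in the frame of crate between -0.135 and 0.135 m and z of cup1 in the frame of crate between 0.005 and 0.022 m and angle between each of cup1, cup2, cup3, cup4, cup5, cup6's own z axis and vertical below 0.25 rad and x of cup2 in the frame of crate between -0.065 and 0.065 m and y of cup2 in the frame of crate between -0.135 and 0.135 m and z of cup2 in the frame of crate between 0.005 and 0.022 m and x of cup3 in the frame of crate between -0.065 and 0.065 m and y of cup3 in the frame of crate between -0.135 and 0.135 m and z of cup3 in the frame of crate between 0.005 and 0.022 m and x of cup4 in the frame of crate between -0.065 and 0.065 m and y of cup4 in the frame of crate between -0.135 and 0.135 m and z of cup4 in the frame of crate between 0.005 and 0.022 m and x of cup5 in the frame of crate between -0.065 and 0.065 m and y of cup5 in the frame of crate between -0.135 and 0.135 m and z of cup5 in the frame of crate between 0.005 and 0.022 m and x of cup6 in the frame of crate between -0.065 and 0.065 m and y of cup6 in the frame of crate between -0.135 and 0.135 m and z of cup6 in the frame of crate between 0.005 and 0.022 m and value of joint lid below 0.04 rad and angle between hook's own z axis and vertical below 0.15 rad and linear speed of hook below 0.02 m/s); the robot touches nothing.
It fails at once if the vase1 is moved by more than 3 cm or tipped (distance of vase1 from where it was at the start of the episode above 0.03 m or angle between vase1's own z axis and vertical above 0.3 rad).
It fails at once if the vase2 is moved by more than 3 cm or tipped (distance of vase2 from where it was at the start of the episode above 0.03 m or angle between vase2's own z axis and vertical above 0.3 rad).
It fails at once if the polish tin is moved by more than 3 cm or tipped (distance of polish_tin from where it was at the start of the episode above 0.03 m or angle between polish_tin's own z axis and vertical above 0.3 rad).
It fails at once if the wood block is moved by more than 3 cm or tipped (distance of wood_block from where it was at the start of the episode above 0.03 m or angle between wood_block's own z axis and vertical above 0.3 rad).
Of cup1, cup2, cup3, cup4, cup5, cup6 only 4 to 6 are there at a start; the rules pass over those that are not, and their reading is None.
At some moment in a run one of cup1, cup2, cup3, cup4, cup5, cup6, hook may be knocked a few centimetres aside while the robot is not near it.
It also fails if it takes over 210 s, if anything falls off the work surface, if the arm or the gripper's body presses on something with over 40 N, if the wrist force passes 120 N, or if a joint passes its speed limit or range.

ROBOT

A 6-joint arm with a two-finger parallel gripper is mounted at the origin on the work surface. World frame = base frame: x ahead of the robot, y to its left, z up, the work surface at z = 0. Lengths are in m, angles in rad, forces in N, time in s.
With the tool pointing down it reaches from about 0.3 to 0.775 m from the base axis. Payload 14.6 kg.
Tool frame: the origin (TCP) lies at the very end of the fingers, on their centre line; the grasp point (between the pads) lies 19 mm behind it; z points along the fingers, y is the line along which they close (so a half turn about z gives the same grasp; the last joint's range is limited). The gripper opens to 94 mm and grips with 3 to 60 N. Pads are 16 mm wide; open, the fingers measure 119 mm over their backs; the gripper's body (75 mm by 177 mm) begins 78 mm behind the grasp point.
Start: joints at [1.164, 0.3, 1.521, -0, 1.321, -0.067], TCP at [0.183, 0.519, 0.181] pointing down, gripper open.
Joint ranges: [-3.03, 3.03], [-0.79, 2.21], [0.23, 2.52], [-1.04, 4.18], [0, 3.07], [-2.55, 2.55]. Speed limits (rad/s): [2.22, 2.22, 2.57, 3.14, 3.14, 3.14].

INTERFACE

Orientations are given as [roll, pitch, yaw] about the fixed x, y, z axes, in that order (R = Rz(yaw) Ry(pitch) Rx(roll)).
In Python, from station import status, vision, order, silhouettes gives the robot as it stands. The module is installed in compiled form; this text tells all that it offers.
- The arm moves only by the shell command python3 -m pendant 'ROWS' [FORCE]. ROWS is JSON, one flat list of numbers, 7 for each row, row after row: the shift along the tool's x, y, z in units of 500 mm (1.0 is 500 mm), then the turn, a rotation vector about the tool's x, y, z in units of 90 degrees (1.0 is 90 degrees), then the opening, from -1 (shut) to 1 (fully open). A call has 1 to 12 rows; each row is the pose to reach, as a shift and turn from the pose commanded when the call began, along the tool's axes at that moment; what a row does not reach only later rows make up. A row lasts 1/10 s, in which the tool goes at most 50 mm and 8.59 degrees, less where a joint would pass 70% of its speed; a pose out of reach is approached as far as the arm can. A call with a number of a shift or a turn outside -1 to 1 is refused whole. A call with a gripper value outside its range is refused whole. The fingers move at their own pace and stop on an object; FORCE is the grip in N (left out, the last holds). Time passes only in rows, so rows that repeat a pose let the fingers close. It gives the time, the measured TCP pose, the force, the opening and the grip force at its end, in the units of the state.
- status.get_obs(): the state, without advancing time (a new reading comes with each control period).
- vision.camera(name): name is "scene" or "top" or "wrist"; returns a dict with "pixels" (420x560x3 uint8, red, green, blue), "K" (3x3 intrinsics, pixels), "k1" (the pictures are not rectified: a ray, as slopes to the right and down, at radius r is drawn at 1 + k1 r^2 times it, then the intrinsics apply), "R" (3x3) and "t" (3): a world point X has camera coordinates R X + t. Camera axes: x right, y down, z forward; pixel columns grow to the right and rows downward; lengths in m; the calibration is good to about 2 mm. A picture is of the moment at which its call begins. There is no depth.
- order.hand_in(): hands the job in; it is judged then, once.
Trained networks look in a picture, given as the dict that the camera call returned (one of the last four; its "shot" number tells which), for a name from the list of things; names that differ only in an ending like _2 or _b are one class to them, and where a whole thing is asked for, a point or a joint stands for the part that bears it (a point fixed in the world has none). Each returns a list of dicts, best first, with "score" (0 to 1); they miss things now and then, are a little off and sometimes report something else, mostly with a low value. They report only what shows in the picture. A call takes as long as a camera call.
- silhouettes(target, picture): "region" (420x560 bool, what is visible of it) and "extent" ([left, top, right, bottom] in pixels, round what is visible of it).
The state is a dict: "time_s": time; "qpos": joint angles; "joint_vel": joint speeds; "tau": joint torques, N m; "ee_pos": TCP position; "eef_rot": TCP orientation; "force": force on the tool from outside, world axes, zero at the start; "moment": the same for the moment, N m; "grip_width": finger opening in m; "grip_force": force on a finger pad.
Only numpy, scipy, OpenCV 4.12 (cv2) and the standard library are available. Lean on these libraries where they do the work, as an engineer would, in place of code of your own. Each camera call takes 0.05 s, during which the arm holds its last target. There are 200 camera calls.

## Working session

There is one attempt and no reset: what is moved stays moved. The work goes in short steps, Python scripts to look and compute and a shell command to move; the robot and the scene stay as the last step left them, time stands still between calls to the robot, and variables do not carry over. Pictures are saved under pics/ and viewed, at most 14 in all, crops included, and the job is handed in when it is done.

```bash
mkdir -p pics
cat > h.py <<'E'
import numpy as np, cv2
from station import status, vision, order, silhouettes
def snap(n,save=None):
    p=vision.camera(n)
    if save: cv2.imwrite(f"pics/{save}.png",p["pixels"][:,:,::-1])
    return p
def ray(p,u,v):
    K=np.array(p["K"]);d=((u-K[0,2])/K[0,0],(v-K[1,2])/K[1,1])
    d=np.array(d);x=d.copy()
    for _ in range(20): x=d/(1+p["k1"]*(x@x))
    R=np.array(p["R"]);c=-R.T@np.array(p["t"])
    return c,R.T@np.array([x[0],x[1],1.])
def at(p,u,v,z):
    c,r=ray(p,u,v);return c+r*(z-c[2])/r[2]
def proj(p,X):
    c=np.array(p["R"])@np.array(X)+np.array(p["t"]);x=c[:2]/c[2];x=x*(1+p["k1"]*(x@x))
    K=np.array(p["K"]);return np.array([K[0,0]*x[0]+K[0,2],K[1,1]*x[1]+K[1,2]])
E
python3 - <<'E'
from h import *
o=status.get_obs();print(o)
for n in ["top","scene"]:
    p=snap(n,n+"0");R=np.array(p["R"]);print(n,-R.T@np.array(p["t"]),p["K"],p["k1"])
    for t in ["cup1","hook","crate","lid","vase1","polish_tin","wood_block","hook_grip","gate","tongue"]:
        for d in silhouettes(t,p)[:7]:
            m=d["region"];v,u=np.nonzero(m);print(t,round(d["score"],2),d["extent"],m.sum(),np.round(at(p,u.mean(),v.mean(),0.0)[:2],3) if len(u) else '')
E
```

```text
{'time_s': 0.0, 'qpos': array([ 1.16439938e+00,  3.00453815e-01,  1.52156591e+00,  3.31627021e-05,
        1.32069324e+00, -6.65948957e-02]), 'joint_vel': array([-0.00107911,  0.00099309, -0.0004428 ,  0.00310899,  0.00108183,
        0.00057751]), 'tau': array([ 6.75143256e-04, -5.31804836e+01, -3.52735126e+01,  7.08563067e-02,
        2.44116521e-02, -6.48323976e-05]), 'ee_pos': array([0.18319477, 0.51829509, 0.18010224]), 'eef_rot': array([-3.14047696e+00, -1.06602468e-04,  2.80178232e+00]), 'force': array([-0.27248594, -0.08739822,  0.32569989]), 'moment': array([-0.04243001,  0.01230873, -0.06688334]), 'grip_force': 0.0, 'grip_width': 0.09410999374481883}
top [ 0.30145425 -0.07074373  1.50628588] [[530.66259552   0.         280.04401726]
 [  0.         530.66259552 203.62527939]
 [  0.           0.           1.        ]] -0.09032092335106096
cup1 0.75 [389.8, 198.8, 405.7, 209.0] 221 [ 0.553 -0.4  ]
cup1 0.69 [354.5, 235.9, 369.0, 255.2] 211 [ 0.434 -0.287]
cup1 0.59 [355.5, 193.6, 371.5, 212.5] 236 [ 0.565 -0.298]
cup1 0.54 [289.0, 182.5, 324.2, 235.6] 635 [ 0.543 -0.138]
cup1 
[... 1242 characters left out ...]
6, 253.2] 12589 [0.467 0.25 ]
lid 0.82 [393.0, 109.0, 451.3, 229.0] 3929 [0.398 0.417]
vase1 0.89 [280.8, 265.3, 309.6, 316.8] 990 [ 0.722 -0.072]
vase1 0.83 [327.3, 258.3, 355.2, 304.0] 919 [0.724 0.043]
vase1 0.67 [392.2, 111.5, 449.4, 230.0] 3781 [0.401 0.416]
vase1 0.59 [234.7, 215.6, 280.3, 263.4] 716 [ 0.531 -0.134]
vase1 0.18 [286.2, 108.4, 452.5, 251.6] 12556 [0.467 0.25 ]
polish_tin 0.89 [205.6, 173.2, 231.9, 200.8] 532 [ 0.32  -0.197]
wood_block 0.71 [112.1, 280.0, 151.3, 322.7] 1065 [ 0.644 -0.46 ]
hook_grip 0.91 [234.4, 212.6, 282.1, 264.6] 760 [ 0.533 -0.134]
hook_grip 0.24 [328.6, 259.1, 355.2, 304.7] 957 [0.725 0.043]
tongue 0.59 [393.4, 109.1, 449.7, 230.0] 3865 [0.402 0.415]
```

Run:
```python
import cv2
a=cv2.imread("pics/top0.png");cv2.imwrite("pics/top0c.png",cv2.resize(a[110:310,100:450],(788,450),interpolation=cv2.INTER_CUBIC))
a=cv2.imread("pics/scene0.png");cv2.imwrite("pics/scene0c.png",cv2.resize(a[90:340,100:460],(792,550),interpolation=cv2.INTER_CUBIC))
```

```text
(no output)
```

View pics/top0c.png

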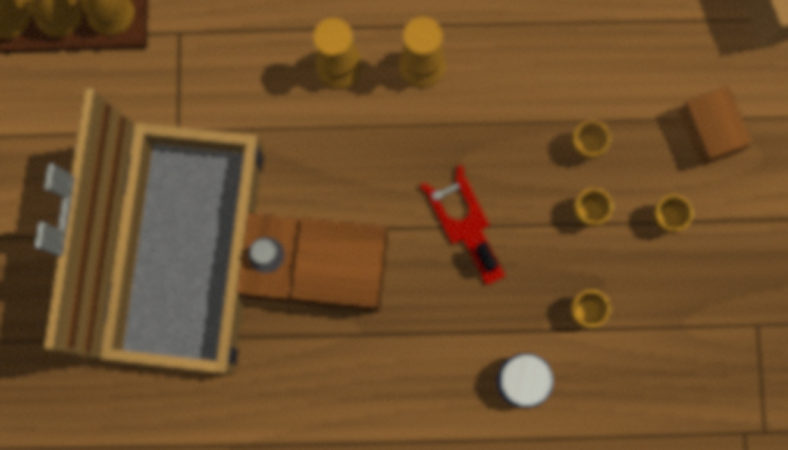

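View pics/scene0c.png

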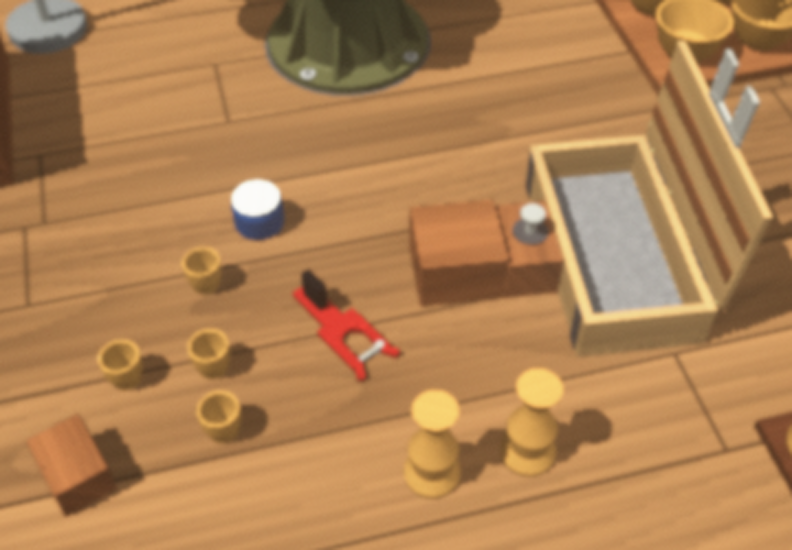

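The top picture shows 4 upright cups at crop (591,137), (593,206), (673,213) and (591,308). The hook is near (465,230), the tin at (526,380) and the block at (718,123). The crate is at the left, with its lid at the far left, the pin at (264,253), and the landing to the right of the pin. The scene view agrees. The cups on the trays are background.

```bash
cat >> h.py <<'E'
from scipy.optimize import least_squares
from scipy.spatial.transform import Rotation as Ro
def hullmask(p,P):
    q=np.array([proj(p,x) for x in P]);m=np.zeros((420,560),np.uint8)
    cv2.fillConvexPoly(m,cv2.convexHull((q*16).astype(np.int32)),1,shift=4);return m
def cupfit(p,region,z0=0.,h=.046,r1=.023,r0=.017):
    v,u=np.nonzero(region);c=np.array([u.mean(),v.mean()]);a=np.linspace(0,2*np.pi,24,endpoint=False)
    x=at(p,c[0],c[1],z0+h*.7)[:2]
    for _ in range(4):
        P=[(x[0]+r*np.cos(t),x[1]+r*np.sin(t),z0+z) for r,z in((r1,h),(r1,h/2),(r0,0)) for t in a]
        vv,uu=np.nonzero(hullmask(p,P));e=c-np.array([uu.mean(),vv.mean()])
        w=proj(p,[x[0],x[1],z0+h/2])+e;x=at(p,w[0],w[1],z0+h/2)[:2]
    return x,(len(uu),len(u))
def rows(pos,yaw,o=None):
    o=o or status.get_obs();R=Ro.from_euler('xyz',o["eef_rot"]);T=Ro.from_euler('xyz',[np.pi,0,yaw])
    return np.round(R.inv().apply(np.array(pos)-o["ee_pos"])/.5,4),np.round((R.inv()*T).as_rotvec()/(np.pi/2),4)
E
python3 - <<'E'
from h import *
for n in("top","scene"):
    p=snap(n)
    for t,k in(("cup1",{}),("vase1",dict(h=.13,r1=.031,r0=.031)),("polish_tin",dict(h=.05,r1=.033,r0=.033))):
        for d in silhouettes(t,p)[:6]: print(n,t,round(d["score"],2),*np.round(cupfit(p,d["region"],**k)[0],4),cupfit(p,d["region"],**k)[1])
p=snap("top");T=lambda x,y,z:np.round(at(p,100+x*350/788,110+y*200/450,z),4)
C={"FL":T(258,138,.066),"FR":T(226,373,.066),"BL":T(140,125,.066),"BR":T(105,357,.066)};print(C)
print("pin",T(264,253,.0985));print("landing",[T(*c,.0755) for c in((299,219),(388,229),(380,308),(292,300))])
print("hook tip",T(425,187,.01),T(461,170,.01),"end",T(493,280,.01))
print(rows([.5,-.30,.35],1.42))
E
```

```text
top cup1 0.71 0.4308 -0.2819 (261, 239)
top cup1 0.65 0.5356 -0.1372 (252, 610)
top cup1 0.6 0.646 -0.2937 (260, 222)
top cup1 0.57 0.5473 -0.3928 (263, 228)
top cup1 0.56 0.5573 -0.2925 (263, 217)
top vase1 0.83 0.753 0.0214 (718, 523)
top vase1 0.8 0.7521 -0.0851 (717, 491)
top polish_tin 0.77 0.3446 -0.1985 (525, 464)
top polish_tin 0.41 0.6616 -0.456 (569, 656)
scene cup1 0.88 0.4298 -0.283 (352, 294)
scene cup1 0.63 0.6433 -0.293 (422, 366)
scene cup1 0.57 0.5462 -0.3913 (403, 324)
scene cup1 0.53 0.5563 -0.2918 (385, 327)
scene vase1 0.9 0.7625 0.0216 (1390, 1044)
scene vase1 0.9 0.7618 -0.086 (1386, 967)
scene polish_tin 0.56 0.3443 -0.1997 (640, 506)
{'FL': array([0.6489, 0.1214, 0.066 ]), 'FR': array([0.36  , 0.1607, 0.066 ]), 'BL': array([0.6696, 0.2696, 0.066 ]), 'BR': array([0.3819, 0.3081, 0.066 ])}
pin [0.5    0.1101 0.0985]
landing [array([0.5441, 0.0702, 0.0755]), array([ 0.5291, -0.0378,  0.0755]), array([ 0.4333, -0.0263,  0.0755]), array([0.4454, 0.0794, 0.0755])]
hook tip [ 0.5927 -0.0846  0.01  ] [ 0.6137 -0.1312  0.01  ] end [ 0.4713 -0.1672  0.01  ]
(array([-1.1428, -1.3324, -0.3387]), array([-0.    ,  0.    ,  0.8797]))
```

```bash
python3 -m pendant '[0,0,-0.3,0,0,0.2,1,0,0,-0.3,0,0,0.3,1,-0.579,-0.576,-0.3,0,0,0.87,1,-0.579,-0.576,-0.3,0,0,0.87,1,-0.579,-0.576,-0.3,0,0,0.87,1,-0.579,-0.576,-0.3,0,0,0.87,1,-0.579,-0.576,-0.3,0,0,0.87,1,-0.579,-0.576,-0.3,0,0,0.87,1,-0.579,-0.576,-0.3,0,0,0.87,1,-0.579,-0.576,-0.3,0,0,0.87,1,-0.579,-0.576,-0.3,0,0,0.87,1,-0.579,-0.576,-0.3,0,0,0.87,1]' 20
python3 - <<'E'
from h import *
print(rows([.43,-.2825,.25],1.435)); print(status.get_obs()["qpos"])
p=snap("wrist","w1")
R=np.array(p["R"]);print(-R.T@np.array(p["t"]),R)
E
```

```text
time_s: 2.75
ee_pos: [0.3608, 0.1495, 0.3308]
eef_rot: [3.141, -0.0, 1.432]
force: [0.2, 0.5, -0.2]
grip_width: 0.094
grip_force: 0.0
(array([-0.8366,  0.2564,  0.1616]), array([ 0.0003, -0.0002, -0.0017]))
[ 2.98915451e-01 -1.43076943e-01  1.65566052e+00  6.46261754e-05
  1.62853888e+00  4.37414008e-01]
[0.37203828 0.22473528 0.53332963] [[ 9.90368473e-01 -1.38456513e-01 -2.87209850e-04]
 [-1.33660457e-01 -9.56599810e-01  2.58943402e-01]
 [-3.61271454e-02 -2.56410993e-01 -9.65892454e-01]]
```

```bash
python3 -m pendant '[-0.837,0.256,0.16,0,0,0,0.6,-0.837,0.256,0.16,0,0,0,0.6,-0.837,0.256,0.16,0,0,0,0.6,-0.837,0.256,0.16,0,0,0,0.6,-0.837,0.256,0.16,0,0,0,0.6,-0.837,0.256,0.16,0,0,0,0.6,-0.837,0.256,0.16,0,0,0,0.6,-0.837,0.256,0.16,0,0,0,0.6,-0.837,0.256,0.16,0,0,0,0.6,-0.837,0.256,0.16,0,0,0,0.6,-0.837,0.256,0.16,0,0,0,0.6]' 20
python3 - <<'E'
from h import *
print(rows([.43,-.2825,.016],1.435))
p=snap("wrist")
for d in silhouettes("cup1",p)[:6]: print(round(d["score"],2),np.round(cupfit(p,d["region"])[0],4),cupfit(p,d["region"])[1])
E
```

```text
time_s: 3.9
ee_pos: [0.4312, -0.2802, 0.2499]
eef_rot: [-3.14, -0.001, 1.436]
force: [-0.0, -0.2, 0.3]
grip_width: 0.0753
grip_force: 0.0
(array([-0.0055, -0.0011,  0.4677]), array([-0.0009, -0.0007,  0.0007]))
0.96 [ 0.4309 -0.2813] (1289, 1206)
0.8 [ 0.557  -0.2914] (1422, 1260)
0.63 [ 0.6439 -0.2934] (1612, 1487)
0.59 [ 0.5526 -0.3848] (1360, 679)
```

```bash
python3 -m pendant '[-0.004,0,0.1,0,0,0,0.6,-0.004,0,0.2,0,0,0,0.6,-0.004,0,0.3,0,0,0,0.6,-0.004,0,0.4,0,0,0,0.6,-0.004,0,0.468,0,0,0,0.6,-0.004,0,0.468,0,0,0,0.6,-0.004,0,0.468,0,0,0,-0.2,-0.004,0,0.468,0,0,0,-0.2,-0.004,0,0.468,0,0,0,-0.2,-0.004,0,0.468,0,0,0,-0.2,-0.004,0,0.468,0,0,0,-0.2]' 25
python3 -m pendant '[0,0,-0.1,0,0,0,-0.2,0,0,-0.2,0,0,0,-0.2,0,0,-0.3,0,0,0,-0.2,0,0,-0.4,0,0,0,-0.2,0,0,-0.48,0,0,0,-0.2,0,0,-0.48,0,0,0,-0.2]'
python3 - <<'E'
from h import *
c=np.array([.515,.2155]);R=np.array([[np.cos(1.435),-np.sin(1.435)],[np.sin(1.435),np.cos(1.435)]])
for q in((.027,-.08),(.027,.025),(-.03,-.025),(-.03,.08)):
    w=c+R@q;print(q,w,rows([*w,.25],1.435))
E
```

```text
time_s: 5.1
ee_pos: [0.4307, -0.2838, 0.0178]
eef_rot: [3.14, 0.001, 1.435]
force: [-1.7, -0.1, 8.0]
grip_width: 0.0451
grip_force: 25.0
time_s: 5.7
ee_pos: [0.4315, -0.2843, 0.2625]
eef_rot: [3.134, 0.005, 1.435]
force: [-0.2, -0.6, -1.3]
grip_width: 0.045
grip_force: 25.0
(0.027, -0.08) [0.59791875 0.23142109] (array([1.0672, 0.1902, 0.0217]), array([0.0051, 0.0029, 0.0001]))
(0.027, 0.025) [0.4938854  0.24563592] (array([ 1.0672, -0.0198,  0.02  ]), array([0.0051, 0.0029, 0.0001]))
(-0.03, -0.025) [0.53570847 0.1823917 ] (array([0.9532, 0.0802, 0.0213]), array([0.0051, 0.0029, 0.0001]))
(-0.03, 0.08) [0.43167511 0.19660653] (array([ 0.9532, -0.1298,  0.0196]), array([0.0051, 0.0029, 0.0001]))
```

```bash
python3 -m pendant '[0.1,0,0,0,0,0,-0.2,0.2,0,0,0,0,0,-0.2,0.3,0,0,0,0,0,-0.2,0.4,0,0,0,0,0,-0.2,0.5,0,0,0,0,0,-0.2,0.6,0,0,0,0,0,-0.2,0.7,0,0,0,0,0,-0.2,0.8,0,0,0,0,0,-0.2,0.9,-0.02,0,0,0,0,-0.2,0.9,-0.02,0,0,0,0,-0.2,0.9,-0.02,0,0,0,0,-0.2]'
python3 - <<'E'
from h import *
c=np.array([.515,.2155]);R=np.array([[np.cos(1.435),-np.sin(1.435)],[np.sin(1.435),np.cos(1.435)]])
w=c+R@(.022,.025);print(w,rows([*w,.031],1.435))
p=snap("wrist","w2")
for n,q,z in(("FL",(-.077,-.147),.066),("FR",(-.077,.147),.066),("iFL",(-.065,-.135),.066),("iFR",(-.065,.135),.066),("iBL",(.065,-.135),.066),("iBR",(.065,.135),.066),("pin",(-.108,0),.0985)):
    u=proj(p,[*(c+R@q),z]);print(n,u)
    cv2.circle(p["pixels"],tuple(int(a) for a in u),3,(255,0,255),1)
cv2.imwrite("pics/w2m.png",p["pixels"][:,:,::-1])
E
```

```text
time_s: 6.8
ee_pos: [0.4807, 0.1645, 0.2558]
eef_rot: [-3.14, 0.001, 1.437]
force: [0.4, -0.6, -0.8]
grip_width: 0.0452
grip_force: 25.0
[0.4932085  0.24068195] (array([0.1546, 0.0052, 0.4494]), array([-0.0008,  0.0004,  0.0015]))
FL [425.57928573 214.1403486 ]
FR [172.51588605 213.51252125]
iFL [416.46381884 204.01764406]
iFR [182.10481848 203.41143884]
iBL [428.56677785  84.61170485]
iBR [174.33431779  83.58551763]
pin [300.62348139 248.65419251]
```

View pics/w2m.png

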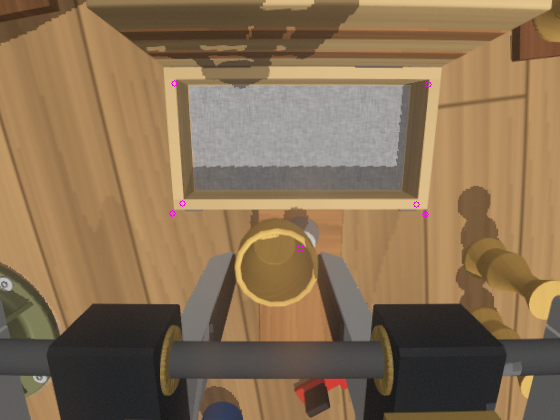

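The wrist view shows the crate rim about (165–440, 68–210), and my projected corners are within about 5 px of it. The cup is held upright at (277,265), the pin head shows at (308,235), and the hook is at the bottom. That is good enough to place the cup.

```bash
python3 -m pendant '[0.1,0.005,0,0,0,0,-0.2,0.155,0.005,0,0,0,0,-0.2,0.155,0.005,0.1,0,0,0,-0.2,0.155,0.005,0.2,0,0,0,-0.2,0.155,0.005,0.3,0,0,0,-0.2,0.155,0.005,0.38,0,0,0,-0.2,0.155,0.005,0.42,0,0,0,-0.2,0.155,0.005,0.446,0,0,0,-0.2,0.155,0.005,0.449,0,0,0,-0.2,0.155,0.005,0.449,0,0,0,-0.2,0.155,0.005,0.449,0,0,0,-0.2]'
python3 -m pendant '[0,0,0,0,0,0,0.5,0,0,0,0,0,0,0.5,0,0,0,0,0,0,0.5,0,0,-0.04,0,0,0,0.5,0,0,-0.1,0,0,0,0.5,0,0,-0.2,0,0,0,0.5,0,0,-0.3,0,0,0,0.5,0,0,-0.4,0,0,0,0.5,0,0,-0.45,0,0,0,0.5,0,0,-0.45,0,0,0,0.5]'
python3 - <<'E'
from h import *
p=snap("wrist","w3")
for d in silhouettes("cup1",p)[:7]: print(round(d["score"],2),d["extent"],np.round(cupfit(p,d["region"],z0=.012)[0],4),cupfit(p,d["region"],z0=.012)[1])
print(rows([.557,-.2918,.25],1.435))
E
```

```text
time_s: 7.95
ee_pos: [0.4949, 0.2403, 0.0334]
eef_rot: [3.14, -0.001, 1.435]
force: [0.2, 0.2, -0.9]
grip_width: 0.0455
grip_force: 25.0
time_s: 8.95
ee_pos: [0.4952, 0.2408, 0.2614]
eef_rot: [3.136, -0.003, 1.435]
force: [0.9, -0.7, -0.2]
grip_width: 0.0706
grip_force: 0.0
0.87 [255.0, 174.8, 295.7, 215.8] [0.4947 0.2395] (1295, 1196)
(array([-1.0373,  0.2686,  0.0137]), array([ 0.    , -0.    ,  0.0002]))
```

```bash
python3 -m pendant '[-0.1,0,0,0,0,0,0.5,-0.2,0.05,0,0,0,0,0.5,-0.3,0.1,0,0,0,0,0.5,-0.4,0.15,0,0,0,0,0.5,-0.5,0.2,0,0,0,0,0.5,-0.6,0.25,0,0,0,0,0.5,-0.7,0.269,0,0,0,0,0.5,-0.8,0.269,0,0,0,0,0.5,-0.9,0.269,0,0,0,0,0.5,-1,0.269,0,0,0,0,0.5,-1,0.269,0,0,0,0,0.5]'
python3 - <<'E'
from h import *
p=snap("wrist")
for d in silhouettes("cup1",p)[:7]: print(round(d["score"],2),d["extent"],np.round(cupfit(p,d["region"])[0],4),cupfit(p,d["region"])[1])
print(rows([.557,-.2918,.016],1.435))
E
```

```text
time_s: 10.15
ee_pos: [0.5584, -0.2765, 0.2547]
eef_rot: [-3.138, -0.001, 1.433]
force: [0.5, 0.7, 0.4]
grip_width: 0.0702
grip_force: 0.0
0.86 [257.7, 184.7, 295.9, 220.3] [ 0.5577 -0.2905] (1260, 1193)
0.66 [326.4, 177.4, 369.7, 213.9] [ 0.6442 -0.2928] (1328, 1096)
0.65 [262.4, 257.5, 296.1, 296.9] [ 0.5464 -0.3899] (1240, 1168)
(array([-0.0312,  0.0032,  0.477 ]), array([-0.0022, -0.0006, -0.0024]))
```

```bash
python3 -m pendant '[-0.03,0.003,0.1,0,0,0,0.5,-0.03,0.003,0.2,0,0,0,0.5,-0.03,0.003,0.3,0,0,0,0.5,-0.03,0.003,0.4,0,0,0,0.5,-0.03,0.003,0.476,0,0,0,0.5,-0.03,0.003,0.476,0,0,0,0.5,-0.03,0.003,0.476,0,0,0,-0.2,-0.03,0.003,0.476,0,0,0,-0.2,-0.03,0.003,0.476,0,0,0,-0.2,-0.03,0.003,0.476,0,0,0,-0.2]' 25
python3 -m pendant '[0,0,-0.1,0,0,0,-0.2,0,0,-0.2,0,0,0,-0.2,0,0,-0.3,0,0,0,-0.2,0,0,-0.4,0,0,0,-0.2,0,0,-0.48,0,0,0,-0.2,0,0,-0.48,0,0,0,-0.2]'
python3 - <<'E'
from h import *
c=np.array([.515,.2155]);R=np.array([[np.cos(1.435),-np.sin(1.435)],[np.sin(1.435),np.cos(1.435)]])
for q in((.022,-.08),(-.03,-.025),(-.03,.08)):
    w=c+R@q;print(q,w,rows([*w,.25],1.435))
E
```

```text
time_s: 11.25
ee_pos: [0.5596, -0.2888, 0.0213]
eef_rot: [3.14, 0.001, 1.435]
force: [-5.1, 1.2, 13.5]
grip_width: 0.0418
grip_force: 6.5
time_s: 11.85
ee_pos: [0.5605, -0.2891, 0.2669]
eef_rot: [3.131, 0.004, 1.435]
force: [-0.6, -0.4, -0.6]
grip_width: 0.0376
grip_force: 0.0
(0.022, -0.08) [0.59724185 0.22646712] (array([ 1.0318, -0.067 ,  0.0286]), array([0.0067, 0.0028, 0.0001]))
(-0.03, -0.025) [0.53570847 0.1823917 ] (array([ 0.9278, -0.177 ,  0.0279]), array([0.0067, 0.0028, 0.0001]))
(-0.03, 0.08) [0.43167511 0.19660653] (array([ 0.9278, -0.387 ,  0.0257]), array([0.0067, 0.0028, 0.0001]))
```

Run:
```python
from h import *
p=snap("wrist","w4")
for d in silhouettes("cup1",p)[:7]: print(round(d["score"],2),d["extent"],np.round(cupfit(p,d["region"])[0],4),cupfit(p,d["region"])[1])
for d in silhouettes("hook",p)[:1]: print(d["score"],d["extent"])
print(status.get_obs()["grip_width"],status.get_obs()["ee_pos"])
```

```text
0.87 [254.4, 174.4, 290.3, 208.5] [ 0.5595 -0.291 ] (1211, 1097)
0.77 [256.2, 247.6, 292.1, 281.5] [ 0.547  -0.3899] (1167, 1035)
0.69 [319.7, 163.2, 359.0, 201.4] [ 0.6436 -0.2926] (1254, 1096)
0.93 [185.1, 5.6, 303.2, 110.1]
0.03758230883841491 [ 0.55901207 -0.28825527  0.25887849]
```

View pics/w4.png

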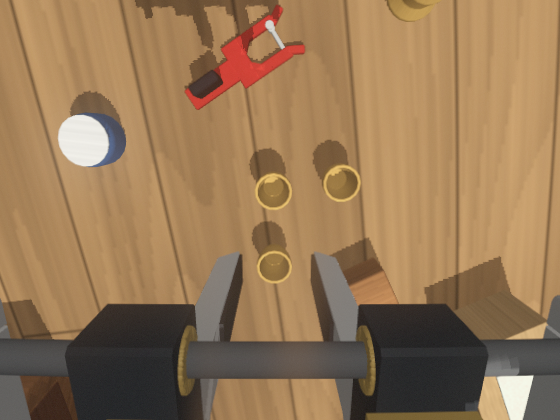

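The wrist view shows the three cups upright at (273,190), (341,183) and (274,266), so the grasp slipped off without upsetting anything. I'll retry lower, with more settling time.

```bash
python3 - <<'E'
from h import *
print(rows([.559,-.291,.011],1.435))
E
python3 -m pendant '[0,0,0,0,0,0,0.5,0,0,0,0,0,0,0.5,0,0,0.1,0,0,0,0.5,-0.006,0,0.2,0,0,0,0.5,-0.006,0,0.3,0,0,0,0.5,-0.006,0,0.4,0,0,0,0.5,-0.006,0,0.47,0,0,0,0.5,-0.006,0,0.495,0,0,0,0.5,-0.006,0,0.495,0,0,0,0.5,-0.006,0,0.495,0,0,0,0.5,-0.006,0,0.495,0,0,0,0.5]' 25
python3 - <<'E'
from h import *
print(rows([.559,-.291,.011],1.435))
E
python3 -m pendant '[0,0,0,0,0,0,-0.2,0,0,0,0,0,0,-0.2,0,0,0,0,0,0,-0.2,0,0,0,0,0,0,-0.2,0,0,0,0,0,0,-0.2,0,0,0,0,0,0,-0.2]' 25
```

```text
(array([-0.0055,  0.0008,  0.4958]), array([-0.0001, -0.0001,  0.0001]))
time_s: 13.1
ee_pos: [0.5599, -0.292, 0.0139]
eef_rot: [3.139, 0.001, 1.435]
force: [-0.6, 0.6, 0.1]
grip_width: 0.0705
grip_force: 0.0
(array([ 0.0017, -0.0021,  0.0058]), array([0.002 , 0.0008, 0.0001]))
time_s: 13.7
ee_pos: [0.559, -0.2915, 0.012]
eef_rot: [3.141, 0.0, 1.435]
force: [-1.2, 1.1, 4.8]
grip_width: 0.0456
grip_force: 25.0
```

```bash
python3 -m pendant '[0,0,-0.1,0,0,0,-0.2,0,0,-0.2,0,0,0,-0.2,0,0,-0.3,0,0,0,-0.2,0,0,-0.4,0,0,0,-0.2,0,0,-0.48,0,0,0,-0.2,0,0,-0.48,0,0,0,-0.2,0,0,-0.48,0,0,0,-0.2]'
python3 -m pendant '[0.1,-0.005,0,0,0,0,-0.2,0.2,-0.01,0,0,0,0,-0.2,0.3,-0.02,0,0,0,0,-0.2,0.4,-0.03,0,0,0,0,-0.2,0.5,-0.04,0,0,0,0,-0.2,0.6,-0.05,0,0,0,0,-0.2,0.7,-0.06,0,0,0,0,-0.2,0.8,-0.065,0,0,0,0,-0.2,0.9,-0.065,0,0,0,0,-0.2,0.98,-0.065,0,0,0,0,-0.2,0.98,-0.065,0,0,0,0,-0.2,0.98,-0.065,0,0,0,0,-0.2]'
python3 - <<'E'
from h import *
print(rows([.5972,.2265,.0265],1.435))
p=snap("wrist")
for d in silhouettes("cup1",p)[:3]: print(round(d["score"],2),d["extent"],np.round(cupfit(p,d["region"],z0=.012)[0],4))
E
```

```text
time_s: 14.4
ee_pos: [0.5588, -0.2913, 0.2513]
eef_rot: [3.141, 0.0, 1.435]
force: [0.5, -1.3, -2.3]
grip_width: 0.0454
grip_force: 25.0
time_s: 15.6
ee_pos: [0.5923, 0.1989, 0.2491]
eef_rot: [-3.138, 0.002, 1.437]
force: [0.1, -0.6, -1.4]
grip_width: 0.0458
grip_force: 25.0
(array([0.0567, 0.004 , 0.4452]), array([-0.0022,  0.001 ,  0.001 ]))
0.76 [233.9, 227.2, 320.0, 315.2] [0.5797 0.1026]
0.63 [163.6, 150.8, 211.0, 192.1] [0.4942 0.2385]
```

```bash
python3 -m pendant '[0.056,0.004,0.05,0,0,0,-0.2,0.056,0.004,0.15,0,0,0,-0.2,0.056,0.004,0.25,0,0,0,-0.2,0.056,0.004,0.33,0,0,0,-0.2,0.056,0.004,0.39,0,0,0,-0.2,0.056,0.004,0.42,0,0,0,-0.2,0.056,0.004,0.446,0,0,0,-0.2,0.056,0.004,0.446,0,0,0,-0.2,0.056,0.004,0.446,0,0,0,-0.2,0.056,0.004,0.446,0,0,0,-0.2]'
python3 -m pendant '[0,0,0,0,0,0,0.5,0,0,0,0,0,0,0.5,0,0,0,0,0,0,0.5,0,0,-0.04,0,0,0,0.5,0,0,-0.1,0,0,0,0.5,0,0,-0.2,0,0,0,0.5,0,0,-0.3,0,0,0,0.5,0,0,-0.4,0,0,0,0.5,0,0,-0.45,0,0,0,0.5,0,0,-0.45,0,0,0,0.5,0,0,-0.45,0,0,0,0.5]'
python3 -m pendant '[-0.1,0,0,0,0,0,0.5,-0.2,0.02,0,0,0,0,0.5,-0.3,0.05,0,0,0,0,0.5,-0.4,0.1,0,0,0,0,0.5,-0.5,0.15,0,0,0,0,0.5,-0.6,0.2,0,0,0,0,0.5,-0.7,0.23,0,0,0,0,0.5,-0.8,0.23,0,0,0,0,0.5,-0.9,0.23,0,0,0,0,0.5,-0.99,0.23,0,0,0,0,0.5,-0.99,0.23,0,0,0,0,0.5,-0.99,0.23,0,0,0,0,0.5]'
python3 - <<'E'
from h import *
p=snap("wrist")
for d in silhouettes("cup1",p)[:7]: print(round(d["score"],2),d["extent"],np.round(cupfit(p,d["region"])[0],4),cupfit(p,d["region"])[1])
print(rows([.644,-.2926,.011],1.435))
E
```

```text
time_s: 16.7
ee_pos: [0.5995, 0.2261, 0.0302]
eef_rot: [3.139, -0.001, 1.435]
force: [-0.7, 0.9, -0.6]
grip_width: 0.0459
grip_force: 25.0
time_s: 17.8
ee_pos: [0.5986, 0.226, 0.2533]
eef_rot: [-3.142, 0.0, 1.435]
force: [-0.4, -0.6, 0.4]
grip_width: 0.0707
grip_force: 0.0
time_s: 19.0
ee_pos: [0.6447, -0.2822, 0.2513]
eef_rot: [-3.139, -0.001, 1.432]
force: [-0.5, 0.4, 0.1]
grip_width: 0.0702
grip_force: 0.0
0.87 [258.1, 182.2, 298.0, 220.9] [ 0.6452 -0.2927] (1287, 1134)
0.75 [210.7, 260.5, 229.7, 301.3] [ 0.555  -0.3919] (1268, 717)
0.33 [115.3, 22.5, 238.1, 126.0] [ 0.5488 -0.1398] (1682, 3877)
(array([-0.0279,  0.0009,  0.4829]), array([-0.001 , -0.0005,  0.0003]))
```

```bash
python3 -m pendant '[-0.024,0.001,0.1,0,0,0,0.5,-0.024,0.001,0.2,0,0,0,0.5,-0.024,0.001,0.3,0,0,0,0.5,-0.024,0.001,0.4,0,0,0,0.5,-0.024,0.001,0.46,0,0,0,0.5,-0.024,0.001,0.48,0,0,0,0.5,-0.024,0.001,0.48,0,0,0,0.5,-0.024,0.001,0.48,0,0,0,0.5,-0.024,0.001,0.48,0,0,0,0.5]' 25
python3 -m pendant '[0,0,0,0,0,0,-0.2,0,0,0,0,0,0,-0.2,0,0,0,0,0,0,-0.2,0,0,0,0,0,0,-0.2,0,0,0,0,0,0,-0.2,0,0,0,0,0,0,-0.2]' 25
python3 -m pendant '[0,0,-0.1,0,0,0,-0.2,0,0,-0.2,0,0,0,-0.2,0,0,-0.3,0,0,0,-0.2,0,0,-0.4,0,0,0,-0.2,0,0,-0.48,0,0,0,-0.2,0,0,-0.48,0,0,0,-0.2,0,0,-0.48,0,0,0,-0.2]'
python3 - <<'E'
from h import *
print(rows([.5357,.1824,.25],1.435))
E
```

```text
time_s: 20.0
ee_pos: [0.6457, -0.2921, 0.0162]
eef_rot: [3.138, 0.001, 1.436]
force: [0.2, 0.1, -0.4]
grip_width: 0.0705
grip_force: 0.0
time_s: 20.6
ee_pos: [0.6446, -0.292, 0.0139]
eef_rot: [3.141, 0.0, 1.435]
force: [-1.6, 0.4, 3.7]
grip_width: 0.0445
grip_force: 24.9
time_s: 21.3
ee_pos: [0.6446, -0.292, 0.2534]
eef_rot: [3.141, 0.0, 1.435]
force: [0.1, 0.3, -2.7]
grip_width: 0.0449
grip_force: 24.9
(array([ 0.9106, -0.3441,  0.0066]), array([0.0001, 0.    , 0.0001]))
```

```bash
python3 -m pendant '[0.1,-0.05,0,0,0,0,-0.2,0.19,-0.1,0,0,0,0,-0.2,0.28,-0.14,0,0,0,0,-0.2,0.37,-0.18,0,0,0,0,-0.2,0.46,-0.22,0,0,0,0,-0.2,0.55,-0.26,0,0,0,0,-0.2,0.64,-0.3,0,0,0,0,-0.2,0.73,-0.32,0,0,0,0,-0.2,0.82,-0.344,0,0,0,0,-0.2,0.91,-0.344,0,0,0,0,-0.2,0.91,-0.344,0,0,0,0,-0.2,0.91,-0.344,0,0,0,0,-0.2]'
python3 - <<'E'
from h import *
print(rows([.5357,.1824,.028],1.435))
p=snap("wrist")
for d in silhouettes("cup1",p)[:4]: print(round(d["score"],2),d["extent"],np.round(cupfit(p,d["region"],z0=.012)[0],4))
E
```

```text
time_s: 22.5
ee_pos: [0.5349, 0.1825, 0.2515]
eef_rot: [-3.138, 0.002, 1.437]
force: [0.8, -0.6, -1.2]
grip_width: 0.0448
grip_force: 25.0
(array([0.0006, 0.003 , 0.4469]), array([-0.0021,  0.001 ,  0.0012]))
0.96 [234.5, 223.2, 317.7, 314.0] [0.5224 0.0856]
0.94 [212.8, 127.9, 257.3, 170.7] [0.4949 0.2393]
0.75 [308.6, 131.3, 349.0, 170.9] [0.5997 0.2254]
```

Now place it, then go back for the last cup at (.5465,-.391).

```bash
python3 -m pendant '[0,0.003,0.1,0,0,0,-0.2,0,0.003,0.2,0,0,0,-0.2,0,0.003,0.3,0,0,0,-0.2,0,0.003,0.37,0,0,0,-0.2,0,0.003,0.42,0,0,0,-0.2,0,0.003,0.448,0,0,0,-0.2,0,0.003,0.448,0,0,0,-0.2,0,0.003,0.448,0,0,0,-0.2,0,0.003,0.448,0,0,0,-0.2]'
python3 -m pendant '[0,0,0,0,0,0,0.5,0,0,0,0,0,0,0.5,0,0,0,0,0,0,0.5,0,0,-0.04,0,0,0,0.5,0,0,-0.1,0,0,0,0.5,0,0,-0.2,0,0,0,0.5,0,0,-0.3,0,0,0,0.5,0,0,-0.4,0,0,0,0.5,0,0,-0.45,0,0,0,0.5,0,0,-0.45,0,0,0,0.5,0,0,-0.45,0,0,0,0.5]'
python3 -m pendant '[-0.1,0,0,0,0,0,0.5,-0.2,0.02,0,0,0,0,0.5,-0.3,0.05,0,0,0,0,0.5,-0.4,0.1,0,0,0,0,0.5,-0.5,0.13,0,0,0,0,0.5,-0.6,0.15,0,0,0,0,0.5,-0.7,0.177,0,0,0,0,0.5,-0.8,0.177,0,0,0,0,0.5,-0.9,0.177,0,0,0,0,0.5,-1,0.177,0,0,0,0,0.5,-1,0.177,0,0,0,0,0.5,-1,0.177,0,0,0,0,0.5]'
python3 - <<'E'
from h import *
p=snap("wrist")
for d in silhouettes("cup1",p)[:7]: print(round(d["score"],2),d["extent"],np.round(cupfit(p,d["region"])[0],4),cupfit(p,d["region"])[1])
print(rows([.5465,-.391,.011],1.435))
E
```

```text
time_s: 23.5
ee_pos: [0.538, 0.1819, 0.0312]
eef_rot: [3.139, -0.001, 1.435]
force: [0.4, -0.5, -1.4]
grip_width: 0.0452
grip_force: 24.9
time_s: 24.6
ee_pos: [0.537, 0.1819, 0.2543]
eef_rot: [3.142, 0.0, 1.435]
force: [-1.1, 0.4, -0.7]
grip_width: 0.0707
grip_force: 0.0
time_s: 25.8
ee_pos: [0.5564, -0.3268, 0.2525]
eef_rot: [-3.139, -0.001, 1.433]
force: [0.4, 0.4, 0.6]
grip_width: 0.0705
grip_force: 0.0
0.7 [259.4, 220.6, 293.4, 261.5] [ 0.5468 -0.3903] (1250, 1185)
(array([-0.1358, -0.003 ,  0.4853]), array([-0.0008, -0.0006,  0.0005]))
```

```bash
python3 -m pendant '[-0.1,-0.003,0,0,0,0,0.5,-0.132,-0.003,0.05,0,0,0,0.5,-0.132,-0.003,0.15,0,0,0,0.5,-0.132,-0.003,0.25,0,0,0,0.5,-0.132,-0.003,0.35,0,0,0,0.5,-0.132,-0.003,0.43,0,0,0,0.5,-0.132,-0.003,0.482,0,0,0,0.5,-0.132,-0.003,0.482,0,0,0,0.5,-0.132,-0.003,0.482,0,0,0,0.5,-0.132,-0.003,0.482,0,0,0,0.5]' 25
python3 -m pendant '[0,0,0,0,0,0,-0.2,0,0,0,0,0,0,-0.2,0,0,0,0,0,0,-0.2,0,0,0,0,0,0,-0.2,0,0,0,0,0,0,-0.2,0,0,0,0,0,0,-0.2]' 25
python3 -m pendant '[0,0,-0.1,0,0,0,-0.2,0,0,-0.2,0,0,0,-0.2,0,0,-0.3,0,0,0,-0.2,0,0,-0.4,0,0,0,-0.2,0,0,-0.48,0,0,0,-0.2,0,0,-0.48,0,0,0,-0.2,0,0,-0.48,0,0,0,-0.2]'
python3 - <<'E'
from h import *
print(rows([.4317,.1966,.25],1.435))
E
```

```text
time_s: 26.9
ee_pos: [0.5481, -0.3906, 0.0161]
eef_rot: [3.139, 0.002, 1.436]
force: [0.5, 0.6, 0.4]
grip_width: 0.0707
grip_force: 0.0
time_s: 27.5
ee_pos: [0.5469, -0.3909, 0.014]
eef_rot: [3.141, 0.0, 1.435]
force: [-0.4, 0.6, 4.7]
grip_width: 0.0446
grip_force: 25.0
time_s: 28.2
ee_pos: [0.5468, -0.3906, 0.2533]
eef_rot: [3.141, 0.0, 1.435]
force: [0.1, -0.2, -2.8]
grip_width: 0.0451
grip_force: 25.0
(array([ 1.1326, -0.3869,  0.0065]), array([0.0001, 0.    , 0.0001]))
```

```bash
python3 -m pendant '[0.1,-0.04,0,0,0,0,-0.2,0.19,-0.08,0,0,0,0,-0.2,0.28,-0.12,0,0,0,0,-0.2,0.37,-0.16,0,0,0,0,-0.2,0.46,-0.2,0,0,0,0,-0.2,0.55,-0.24,0,0,0,0,-0.2,0.64,-0.28,0,0,0,0,-0.2,0.73,-0.32,0,0,0,0,-0.2,0.82,-0.36,0,0,0,0,-0.2,0.91,-0.386,0,0,0,0,-0.2,1,-0.386,0,0,0,0,-0.2]'
python3 -m pendant '[0.1,0,0,0,0,0,-0.2,0.133,0,0,0,0,0,-0.2,0.133,0,0,0,0,0,-0.2,0.133,0,0,0,0,0,-0.2]'
python3 - <<'E'
from h import *
print(rows([.4317,.1966,.028],1.435))
p=snap("wrist")
for d in silhouettes("cup1",p)[:4]: print(round(d["score"],2),d["extent"],np.round(cupfit(p,d["region"],z0=.012)[0],4))
E
```

```text
time_s: 29.3
ee_pos: [0.4213, 0.1326, 0.2523]
eef_rot: [-3.139, 0.001, 1.436]
force: [1.1, -0.7, -1.1]
grip_width: 0.0445
grip_force: 25.0
time_s: 29.7
ee_pos: [0.4316, 0.1962, 0.2521]
eef_rot: [-3.139, 0.002, 1.436]
force: [-0.5, 0.9, -1.7]
grip_width: 0.0452
grip_force: 25.0
(array([0.0014, 0.0012, 0.4482]), array([-0.0016,  0.001 ,  0.0005]))
0.89 [392.6, 130.9, 445.0, 167.2] [0.599  0.2259]
0.81 [235.0, 223.4, 319.4, 311.1] [0.4192 0.1005]
0.7 [303.7, 127.4, 345.8, 169.6] [0.4946 0.2387]
0.57 [345.6, 174.4, 390.1, 211.7] [0.5375 0.181 ]
```

```bash
python3 -m pendant '[0,0.001,0.1,0,0,0,-0.2,0,0.001,0.2,0,0,0,-0.2,0,0.001,0.3,0,0,0,-0.2,0,0.001,0.37,0,0,0,-0.2,0,0.001,0.42,0,0,0,-0.2,0,0.001,0.448,0,0,0,-0.2,0,0.001,0.448,0,0,0,-0.2,0,0.001,0.448,0,0,0,-0.2,0,0.001,0.448,0,0,0,-0.2]'
python3 -m pendant '[0,0,0,0,0,0,0.5,0,0,0,0,0,0,0.5,0,0,0,0,0,0,0.5,0,0,-0.04,0,0,0,0.5,0,0,-0.1,0,0,0,0.5,0,0,-0.2,0,0,0,0.5,0,0,-0.3,0,0,0,0.5,0,0,-0.4,0,0,0,0.5,0,0,-0.5,0,0,0,0.5,0,0,-0.6,0,0,0,0.5,0,0,-0.6,0,0,0,0.5]'
python3 -m pendant '[-0.1,0.05,0,0,0,0,-1,-0.2,0.1,0,0,0,0,-1,-0.3,0.15,0,0,0,0,-1,-0.3,0.15,0,0,0,0,-1,-0.3,0.15,0,0,0,0,-1,-0.3,0.15,0,0,0,0,-1]'
python3 - <<'E'
from h import *
p=snap("wrist","w5")
for d in silhouettes("cup1",p)[:5]: print(round(d["score"],2),d["extent"],np.round(cupfit(p,d["region"],z0=.012)[0],4),cupfit(p,d["region"],z0=.012)[1])
p=snap("scene","s1");cv2.imwrite("pics/s1c.png",cv2.resize(p["pixels"][90:300,220:500,::-1],(784,588),interpolation=cv2.INTER_CUBIC))
E
```

```text
time_s: 30.7
ee_pos: [0.4333, 0.1965, 0.0307]
eef_rot: [3.14, -0.001, 1.435]
force: [0.9, 0.5, -1.2]
grip_width: 0.0451
grip_force: 25.0
time_s: 31.8
ee_pos: [0.4338, 0.1972, 0.3363]
eef_rot: [3.132, -0.005, 1.435]
force: [-0.2, 0.2, -0.7]
grip_width: 0.0702
grip_force: 0.0
time_s: 32.4
ee_pos: [0.4865, 0.0382, 0.3293]
eef_rot: [-3.141, -0.0, 1.435]
force: [-0.4, 0.1, 0.5]
grip_width: 0.0258
grip_force: 0.0
0.84 [325.8, 8.4, 365.4, 44.9] [0.5989 0.2255] (1396, 1277)
0.71 [199.7, 51.0, 235.0, 88.0] [0.4331 0.1963] (1249, 1118)
0.69 [241.5, 4.4, 280.1, 48.0] [0.4945 0.2387] (1371, 1269)
0.59 [282.8, 49.9, 320.1, 87.9] [0.5383 0.1809] (1223, 1059)
```

View pics/w5.png

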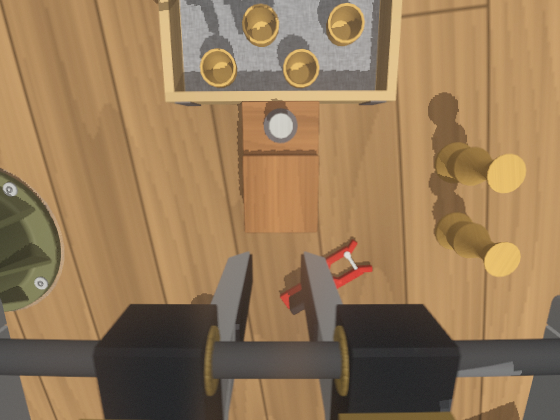

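View pics/s1c.png

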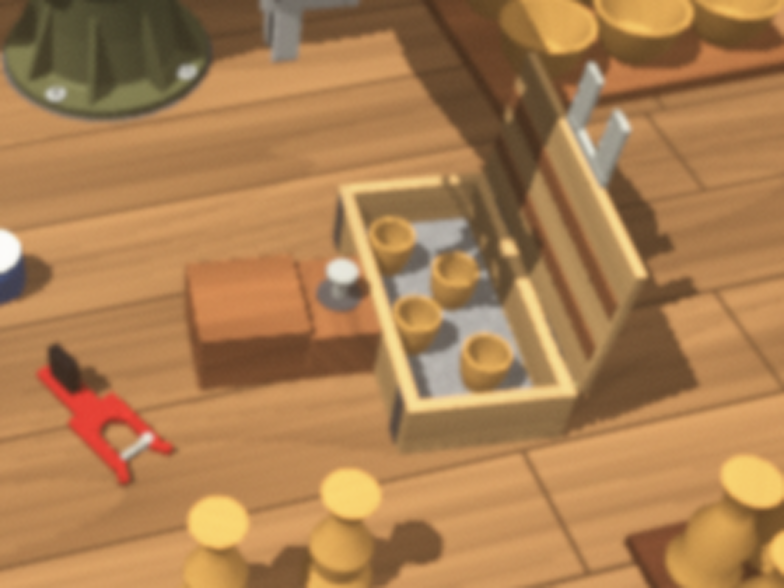

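The wrist and scene views show all four cups standing upright in the crate with the lid still open. The pin head is at wrist (281,126), the landing spans (245–318, 155–232), and the hook lies near (325,275). Next I refine the crate pose and shut the lid.

Run:
```python
from h import *
p=snap("wrist")
g=lambda u,v,z:at(p,u,v,z)
print("pin",g(281,126,.0985));L=[g(*c,.0755) for c in((243,155),(318,155),(317,232),(245,232))];print("land",np.mean(L,0),L)
rim=[g(396,102,.066),g(166,103,.066)];print("rim F",rim)
print("gripper",rows([.538,.384,.36],1.435))
p2=snap("scene")
for d in silhouettes("lid",p2)[:1]: print(d["extent"])
c=np.array([.515,.2155]);R=Ro.from_euler('z',1.435).as_matrix()
for th in(1.6,1.7,1.8):
    hing=np.array([.077,0,.0665])
    for y in(-.147,.147):
        q=hing+np.array([-np.cos(th)*.154,y,np.sin(th)*.154]);w=R@q;w[:2]+=c;print(th,y,proj(p2,w))
for th in np.arange(1.7,-.01,-.1):
    x=.077-.14*np.cos(th)+.01*np.sin(th)+.008*max(0,np.sin(th));z=.0665+.14*np.sin(th)+.01*np.cos(th)
    print(round(th,2),np.round([(x-.17)/.5,(.205-z)/.5],3))
```

```text
pin [0.50297846 0.11393654 0.0985    ]
land [0.49143784 0.0266044  0.0755    ] [array([0.44996664, 0.08456124, 0.0755    ]), array([0.54582741, 0.07160762, 0.0755    ]), array([ 0.53367593, -0.03145954,  0.0755    ]), array([ 0.43628137, -0.0182917 ,  0.0755    ])]
rim F [array([0.65272209, 0.12422866, 0.066     ]), array([0.36180766, 0.16228224, 0.066     ])]
gripper (array([ 0.6978,  0.0099, -0.0605]), array([ 0.0001, -0.    ,  0.0011]))
[393.4, 109.9, 451.2, 227.4]
1.6 -0.147 [441.86571951 188.67833546]
1.6 0.147 [403.41383292 108.03444536]
1.7 -0.147 [448.32216998 188.42134991]
1.7 0.147 [408.94493786 107.94228896]
1.8 -0.147 [454.4782571  188.63252703]
1.8 0.147 [414.26055063 108.32094623]
1.7 [-0.114  0.002]
1.6 [-0.142 -0.002]
1.5 [-0.17  -0.004]
1.4 [-0.198 -0.002]
1.3 [-0.226  0.002]
1.2 [-0.254  0.009]
1.1 [-0.281  0.018]
1.0 [-0.307  0.031]
0.9 [-0.332  0.045]
0.8 [-0.355  0.062]
0.7 [-0.377  0.081]
0.6 [-0.397  0.102]
0.5 [-0.414  0.125]
0.4 [-0.43  0.15]
0.3 [-0.443  0.175]
0.2 [-0.453  0.202]
0.1 [-0.461  0.229]
-0.0 [-0.466  0.257]
```

```bash
python3 -m pendant '[0.1,0,-0.06,0,0,0,-1,0.2,0,-0.06,0,0,0,-1,0.3,0,-0.06,0,0,0,-1,0.4,0,-0.06,0,0,0,-1,0.5,0,-0.06,0,0,0,-1,0.6,0,-0.06,0,0,0,-1,0.7,0.01,-0.06,0,0,0,-1,0.7,0.01,-0.06,0,0,0,-1,0.7,0.01,-0.06,0,0,0,-1,0.7,0.01,-0.06,0,0,0,-1]'
python3 -m pendant '[0,0,0.1,0,0,0,-1,0,0,0.2,0,0,0,-1,0,0,0.31,0,0,0,-1,0,0,0.31,0,0,0,-1,0,0,0.31,0,0,0,-1,0,0,0.31,0,0,0,-1]'
python3 - <<'E'
from h import *
print(rows([.540,.388,.205],1.435))
p=snap("wrist","w6");snap("scene","s2")
E
```

```text
time_s: 33.7
ee_pos: [0.5389, 0.3834, 0.36]
eef_rot: [3.141, -0.0, 1.435]
force: [1.0, 0.4, -0.4]
grip_width: 0.0003
grip_force: 0.0
time_s: 34.3
ee_pos: [0.5401, 0.3841, 0.2086]
eef_rot: [3.138, -0.003, 1.435]
force: [0.3, 0.8, 0.6]
grip_width: 0.0005
grip_force: 0.0
(array([ 0.0077, -0.0013,  0.0073]), array([ 0.0025, -0.0021, -0.0003]))
```

View pics/s2.png

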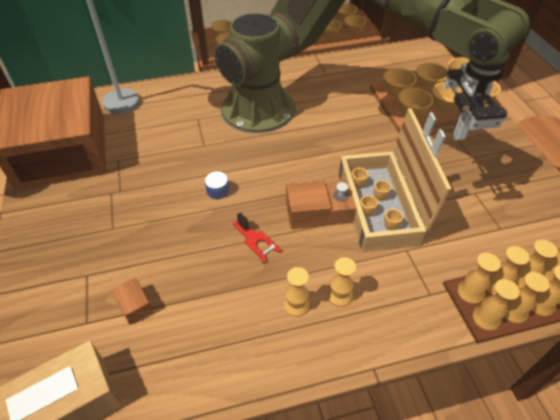

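The gripper hangs clear behind the open lid at scene (475,115), with the tongue at (432,130). Pushing now.

```bash
python3 -m pendant '[-0.06,0,0,0,0,0,-1,-0.1,0,0,0,0,0,-1,-0.13,0,0,0,0,0,-1,-0.16,0,0,0,0,0,-1,-0.19,0,0,0,0,0,-1,-0.22,0,0.001,0,0,0,-1,-0.25,0,0.008,0,0,0,-1,-0.275,0,0.017,0,0,0,-1,-0.3,0,0.029,0,0,0,-1,-0.325,0,0.042,0,0,0,-1,-0.35,0,0.06,0,0,0,-1,-0.35,0,0.06,0,0,0,-1]'
python3 - <<'E'
from h import *
o=status.get_obs();print(rows([.540,.388,.205],1.435),o["force"])
p2=snap("scene","s3");print([ (d["score"],d["extent"]) for d in silhouettes("lid",p2)[:1]])
E
```

```text
time_s: 35.6
ee_pos: [0.5148, 0.2092, 0.1734]
eef_rot: [-3.14, 0.001, 1.434]
force: [-0.4, 0.4, 0.1]
grip_width: 0.0006
grip_force: 0.0
(array([ 0.3612,  0.0011, -0.0636]), array([-0.0012,  0.0007, -0.0006])) [-0.37444943  0.43118265  0.0780991 ]
[(0.66, [393.7, 111.9, 447.5, 231.9])]
```

View pics/s3.png

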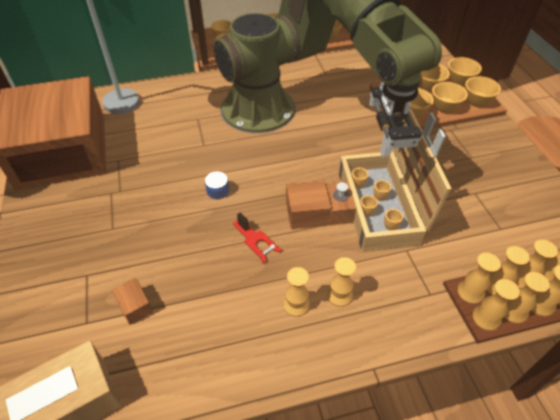

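Run:
```python
from h import *
a=[cv2.resize(cv2.imread(f"pics/{n}.png")[80:260,330:510],(396,396),interpolation=cv2.INTER_CUBIC) for n in("s2","s3")]
cv2.imwrite("pics/cmp.png",np.hstack(a))
```

```text
(no output)
```

View pics/cmp.png

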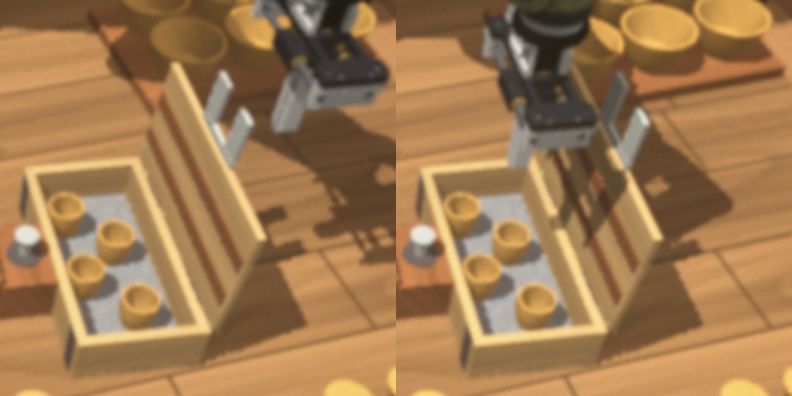

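Both crops show the lid unmoved: the closed fingers passed through the tongue's fork slot and are now in front of the lid. I'll lift out, turn the gripper 90°, and push off-centre at crate y=+95 mm, lower on the panel.

```bash
python3 -m pendant '[0,0,-0.1,0,0,0,-1,0,0,-0.2,0,0,0,-1,0,0,-0.3,0,0,0,-1,0,0,-0.4,0,0,0,-1,0,0,-0.4,0,0,0,-1]'
python3 -m pendant '[0.05,-0.05,0,0,0,-0.09,-1,0.1,-0.1,0,0,0,-0.18,-1,0.15,-0.15,0,0,0,-0.27,-1,0.2,-0.189,0,0,0,-0.36,-1,0.25,-0.189,0,0,0,-0.45,-1,0.3,-0.189,0,0,0,-0.54,-1,0.362,-0.189,0,0,0,-0.63,-1,0.362,-0.189,0,0,0,-0.72,-1,0.362,-0.189,0,0,0,-0.81,-1,0.362,-0.189,0,0,0,-0.9,-1,0.362,-0.189,0,0,0,-1,-1,0.362,-0.189,0,0,0,-1,-1]'
python3 - <<'E'
from h import *
o=status.get_obs();print(o["ee_pos"],o["eef_rot"],o["qpos"],rows([.446,.401,.165],3.006))
for th in np.arange(1.8,-.01,-.1):
    x=.077-.1*np.cos(th)+.01*np.sin(th)+.012*np.sin(th);z=.0665+.1*np.sin(th)+.01*np.cos(th)
    print(round(th,2),np.round([(x-.17)/.5,(.165-z)/.5],3))
E
```

```text
time_s: 36.2
ee_pos: [0.5161, 0.2115, 0.3822]
eef_rot: [3.131, -0.005, 1.436]
force: [0.3, 0.3, -1.0]
grip_width: 0.0005
grip_force: 0.0
time_s: 37.4
ee_pos: [0.4459, 0.4032, 0.3746]
eef_rot: [3.141, 0.0, 3.009]
force: [-0.1, -0.1, 0.4]
grip_width: 0.0004
grip_force: 0.0
[0.44593788 0.40321818 0.3746325 ] [3.14148140e+00 2.13539689e-05 3.00937905e+00] [ 6.74186227e-01  3.71267191e-01  9.88891271e-01  6.29781778e-05
  1.78133911e+00 -7.64383337e-01] (array([-0.0007, -0.0044,  0.4193]), array([0.0001, 0.    , 0.0022]))
1.8 [-0.098  0.007]
1.7 [-0.117  0.001]
1.6 [-0.136 -0.002]
1.5 [-0.156 -0.004]
1.4 [-0.177 -0.003]
1.3 [-0.197 -0.001]
1.2 [-0.217  0.003]
1.1 [-0.238  0.01 ]
1.0 [-0.257  0.018]
0.9 [-0.276  0.028]
0.8 [-0.294  0.04 ]
0.7 [-0.311  0.053]
0.6 [-0.326  0.068]
0.5 [-0.34   0.084]
0.4 [-0.353  0.101]
0.3 [-0.364  0.119]
0.2 [-0.373  0.138]
0.1 [-0.381  0.157]
-0.0 [-0.386  0.177]
```

```bash
python3 -m pendant '[0,-0.004,0.1,0,0,0,-1,0,-0.004,0.2,0,0,0,-1,0,-0.004,0.3,0,0,0,-1,0,-0.004,0.38,0,0,0,-1,0,-0.004,0.419,0,0,0,-1,0,-0.004,0.419,0,0,0,-1,0,-0.004,0.419,0,0,0,-1,0,-0.004,0.419,0,0,0,-1]'
python3 -m pendant '[0,-0.04,0,0,0,0,-1,0,-0.08,0,0,0,0,-1,0,-0.1,0,0,0,0,-1,0,-0.12,0,0,0,0,-1,0,-0.14,0,0,0,0,-1,0,-0.16,0,0,0,0,-1,0,-0.18,0,0,0,0,-1,0,-0.18,0,0,0,0,-1]'
python3 - <<'E'
from h import *
o=status.get_obs();print(o["ee_pos"],o["force"],rows([.446,.401,.165],3.006))
p2=snap("scene","s4");print([ (d["score"],d["extent"]) for d in silhouettes("lid",p2)[:1]])
E
```

```text
time_s: 38.2
ee_pos: [0.4464, 0.4014, 0.1671]
eef_rot: [3.14, 0.002, 3.005]
force: [0.4, -0.2, 1.0]
grip_width: 0.0005
grip_force: 0.0
time_s: 39.0
ee_pos: [0.4336, 0.3104, 0.1652]
eef_rot: [-3.141, -0.0, 3.005]
force: [-0.3, -0.3, 0.4]
grip_width: 0.0005
grip_force: 0.0
[0.43361607 0.3104409  0.16515967] [-0.28232091 -0.32650078  0.37476172] (array([1.000e-04, 1.828e-01, 2.000e-04]), array([-0.0004, -0.0001, -0.0005]))
[(0.21, [361.4, 195.6, 379.8, 213.7])]
```

Run:
```python
from h import *
cv2.imwrite("pics/s4c.png",cv2.resize(cv2.imread("pics/s4.png")[80:260,330:510],(540,540),interpolation=cv2.INTER_CUBIC))
```

```text
(no output)
```

View pics/s4c.png

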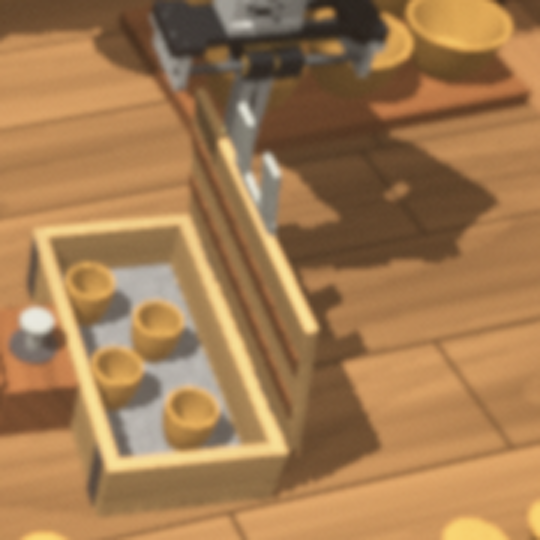

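The lid is now being pushed and is just past upright, with the fingers behind it. Continuing along the arc.

```bash
python3 -m pendant '[0,-0.015,0,0,0,0,-1,0,-0.034,0.003,0,0,0,-1,0,-0.055,0.01,0,0,0,-1,0,-0.074,0.018,0,0,0,-1,0,-0.093,0.028,0,0,0,-1,0,-0.111,0.04,0,0,0,-1,0,-0.128,0.053,0,0,0,-1,0,-0.143,0.068,0,0,0,-1,0,-0.157,0.084,0,0,0,-1,0,-0.17,0.101,0,0,0,-1,0,-0.17,0.101,0,0,0,-1]'
python3 - <<'E'
from h import *
o=status.get_obs();print(o["ee_pos"],o["force"],rows([.446,.401,.165],3.006))
p2=snap("scene","s5");print([ (d["score"],d["extent"]) for d in silhouettes("lid",p2)[:1]])
cv2.imwrite("pics/s5c.png",cv2.resize(cv2.imread("pics/s5.png")[80:260,330:510],(540,540),interpolation=cv2.INTER_CUBIC))
E
```

```text
time_s: 40.2
ee_pos: [0.4215, 0.2263, 0.1131]
eef_rot: [-3.14, -0.002, 3.005]
force: [-0.3, 0.0, -0.8]
grip_width: 0.0007
grip_force: 0.0
[0.42149305 0.22631764 0.11312691] [-0.26301835  0.01530053 -0.79286895] (array([-0.0009,  0.3526, -0.1043]), array([-0.001 , -0.0013, -0.0004]))
[(0.6, [345.8, 131.8, 425.7, 226.9])]
```

View pics/s5c.png

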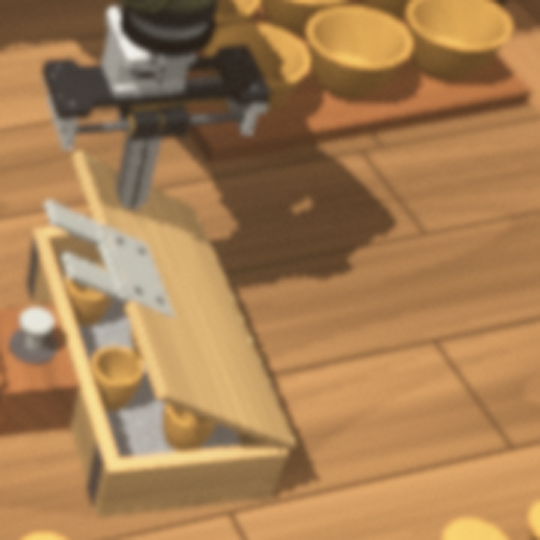

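The lid is halfway down, with the fingers on its outer face and the cups still upright. Pressing it shut.

```bash
python3 -m pendant '[0,-0.011,0.015,0,0,0,-1,0,-0.02,0.034,0,0,0,-1,0,-0.028,0.053,0,0,0,-1,0,-0.033,0.065,0,0,0,-1,0,-0.033,0.073,0,0,0,-1,0,-0.033,0.073,0,0,0,-1,0,-0.033,0.073,0,0,0,-1]'
python3 -m pendant '[0,0,0.003,0,0,0,-1,0,0,0.006,0,0,0,-1,0,0,0.008,0,0,0,-1,0,0,0.008,0,0,0,-1]'
```

```text
time_s: 41.0
ee_pos: [0.4198, 0.2111, 0.078]
eef_rot: [-3.141, -0.001, 3.006]
force: [-0.4, -0.4, 0.3]
grip_width: 0.0005
grip_force: 0.0
time_s: 41.4
ee_pos: [0.42, 0.211, 0.0741]
eef_rot: [-3.142, 0.0, 3.006]
force: [0.4, -0.1, 1.6]
grip_width: 0.0005
grip_force: 0.7
```

```bash
python3 -m pendant '[0,0,0.003,0,0,0,-1,0,0,0.006,0,0,0,-1,0,0,0.006,0,0,0,-1]'; python3 -m pendant '[0,0,0.003,0,0,0,-1,0,0,0.006,0,0,0,-1,0,0,0.006,0,0,0,-1]'
```

```text
time_s: 41.7
ee_pos: [0.42, 0.211, 0.071]
eef_rot: [3.142, 0.0, 3.006]
force: [0.1, 0.3, 0.3]
grip_width: 0.0004
grip_force: 0.4
time_s: 42.0
ee_pos: [0.4199, 0.211, 0.0679]
eef_rot: [-3.142, -0.0, 3.006]
force: [-0.3, 0.2, -0.3]
grip_width: 0.0005
grip_force: 0.3
```

Run:
```python
from h import *
p=snap("scene","s6")
cv2.imwrite("pics/s6c.png",cv2.resize(p["pixels"][80:260,330:510,::-1],(540,540),interpolation=cv2.INTER_CUBIC))
```

```text
(no output)
```

View pics/s6c.png

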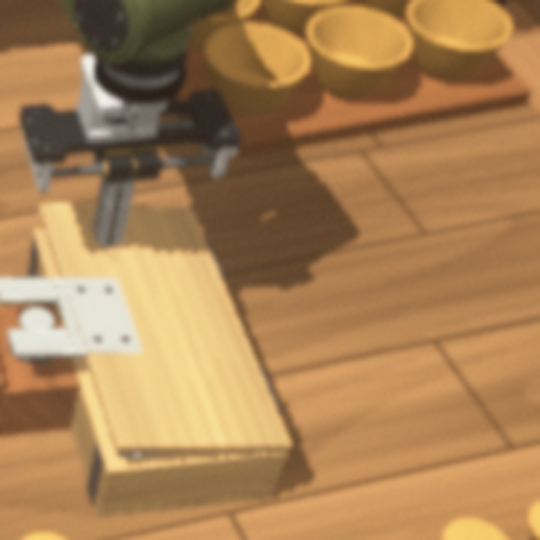

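Run:
```python
from h import *
p=snap("scene")
c=np.array([.5165,.2190]);R=Ro.from_euler('z',1.437).as_matrix()
f=lambda P:np.round((proj(p,P)-[330,80])*3)
print("tcp",f(status.get_obs()["ee_pos"]))
for th in(0,.05,.1,.15):
    o=[]
    for r,y in((.154,-.147),(.154,.147),(0,-.147),(0,.147),(.219,-.045),(.219,.045)):
        q=np.array([.077-r*np.cos(th)+.01*np.sin(th),y,.0665+r*np.sin(th)+.01*np.cos(th)]);w=R@q;w[:2]+=c;o.append(f(w).tolist())
    print(th,o)
```

```text
tcp [102. 259.]
0 [[107.0, 464.0], [32.0, 220.0], [289.0, 445.0], [189.0, 206.0], [5.0, 378.0], [-15.0, 303.0]]
0.05 [[109.0, 458.0], [33.0, 214.0], [290.0, 445.0], [190.0, 206.0], [7.0, 369.0], [-13.0, 294.0]]
0.1 [[112.0, 452.0], [35.0, 208.0], [291.0, 445.0], [190.0, 206.0], [9.0, 361.0], [-11.0, 286.0]]
0.15 [[115.0, 446.0], [38.0, 202.0], [291.0, 445.0], [191.0, 206.0], [13.0, 352.0], [-8.0, 277.0]]
```

The lid is still open by about 0.13 rad, and the tip contact sits about 20 mm above the nominal TCP. That also explains the earlier slipped cup grasp and the pass through the fork. I'll keep pressing down while watching the force.

```bash
python3 -m pendant '[0,0,0.006,0,0,0,-1,0,0,0.012,0,0,0,-1,0,0,0.012,0,0,0,-1]'; python3 -m pendant '[0,0,0.006,0,0,0,-1,0,0,0.01,0,0,0,-1,0,0,0.01,0,0,0,-1]'
python3 - <<'E'
from h import *
p=snap("scene","s7")
cv2.imwrite("pics/s7c.png",cv2.resize(p["pixels"][80:260,330:510,::-1],(540,540),interpolation=cv2.INTER_CUBIC))
g=[cv2.cvtColor(cv2.imread(f"pics/{n}.png")[140:245,330:460],cv2.COLOR_BGR2GRAY).astype(int) for n in("s6","s7")]
print(np.abs(g[0]-g[1]).mean())
E
```

```text
time_s: 42.4
ee_pos: [0.4199, 0.211, 0.0617]
eef_rot: [-3.141, -0.0, 3.006]
force: [-0.5, -0.4, -0.3]
grip_width: 0.0005
grip_force: 0.0
time_s: 42.7
ee_pos: [0.4199, 0.211, 0.0568]
eef_rot: [-3.141, -0.0, 3.006]
force: [0.1, 0.5, 0.1]
grip_width: 0.0004
grip_force: 0.0
8.383956043956044
```

```bash
cat >> h.py <<'E'
def lidang(p,ths=np.arange(-.02,.4,.01)):
    g=cv2.Sobel(cv2.GaussianBlur(cv2.cvtColor(p["pixels"],cv2.COLOR_RGB2GRAY),(0,0),.7).astype(np.float32),cv2.CV_32F,0,1)
    return g
E
python3 - <<'E'
from h import *
a=cv2.imread("pics/s6.png");b=cv2.imread("pics/s7.png")
for n,(u0,v0,u1,v1) in {"tongue":(352,172,378,200),"corner":(362,220,382,236),"screws":(354,174,374,196)}.items():
    t=a[v0:v1,u0:u1];s=b[v0-12:v1+12,u0-12:u1+12]
    r=cv2.matchTemplate(s,t,cv2.TM_CCOEFF_NORMED);_,m,_,l=cv2.minMaxLoc(r);print(n,m,l[0]-12,l[1]-12)
E
```

```text
tongue 0.9595558047294617 -1 4
corner 0.6627244353294373 0 2
screws 0.9135822653770447 -2 4
```

```bash
python3 -m pendant '[0,0,0.003,0,0,0,-1,0,0,0.003,0,0,0,-1]'; python3 -m pendant '[0,0,0.003,0,0,0,-1,0,0,0.003,0,0,0,-1]'; python3 -m pendant '[0,0,0.003,0,0,0,-1,0,0,0.003,0,0,0,-1]'
```

```text
time_s: 42.95
ee_pos: [0.4199, 0.211, 0.0555]
eef_rot: [-3.142, -0.0, 3.006]
force: [0.4, -0.6, 0.8]
grip_width: 0.0007
grip_force: 0.1
time_s: 43.15
ee_pos: [0.42, 0.211, 0.054]
eef_rot: [-3.142, 0.0, 3.006]
force: [0.8, 0.1, 0.1]
grip_width: 0.0005
grip_force: 0.1
time_s: 43.35
ee_pos: [0.42, 0.211, 0.0525]
eef_rot: [3.142, -0.0, 3.006]
force: [-0.3, 0.9, 0.8]
grip_width: 0.0004
grip_force: 0.0
```

View pics/s7c.png

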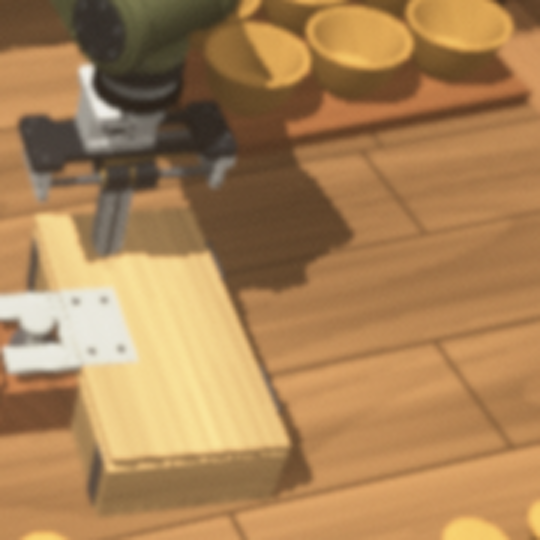

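At this shot the lid was almost flush, with its near corner at about (110,462) against (107,464) predicted for shut. I'll press on until the force rises.

```bash
python3 -m pendant '[0,0,0.004,0,0,0,-1,0,0,0.004,0,0,0,-1]'; python3 -m pendant '[0,0,0.004,0,0,0,-1,0,0,0.004,0,0,0,-1]'
python3 - <<'E'
from h import *
b=snap("scene","s8")["pixels"][:,:,::-1];a=cv2.imread("pics/s7.png")
for n,(u0,v0,u1,v1) in {"tongue":(352,172,378,202),"corner":(362,225,382,240)}.items():
    t=cv2.resize(a[v0:v1,u0:u1],None,fx=4,fy=4,interpolation=3);s=cv2.resize(b[v0-8:v1+8,u0-8:u1+8],None,fx=4,fy=4,interpolation=3)
    r=cv2.matchTemplate(s,t,cv2.TM_CCOEFF_NORMED);_,m,_,l=cv2.minMaxLoc(r);print(n,m,l[0]/4-8,l[1]/4-8)
E
```

```text
time_s: 43.55
ee_pos: [0.4202, 0.2111, 0.0518]
eef_rot: [3.141, 0.0, 3.006]
force: [-7.0, -4.3, 20.0]
grip_width: 0.0005
grip_force: 9.8
time_s: 43.75
ee_pos: [0.4204, 0.2111, 0.0515]
eef_rot: [3.141, 0.001, 3.006]
force: [-17.0, -9.7, 47.0]
grip_width: 0.0005
grip_force: 23.2
tongue 0.9696630239486694 0.0 2.0
corner 0.9204913377761841 0.0 1.0
```

```bash
python3 -m pendant '[0,0,-0.05,0,0,0,-1,0,0,-0.15,0,0,0,-1,0,0,-0.25,0,0,0,-1,0,0,-0.35,0,0,0,-1,0,0,-0.45,0,0,0,-1,0,0,-0.5,0,0,0,-1,0,0,-0.5,0,0,0,-1]'
python3 -m pendant '[-0.03,-0.1,0,0,0,0.09,0,-0.06,-0.2,0,0,0,0.18,0,-0.09,-0.3,0,0,0,0.27,0,-0.12,-0.4,0,0,0,0.36,0,-0.15,-0.5,0,0,0,0.45,0,-0.2,-0.6,0,0,0,0.54,0,-0.25,-0.7,0,0,0,0.63,0,-0.27,-0.793,0,0,0,0.72,0,-0.27,-0.793,0,0,0,0.81,0,-0.27,-0.793,0,0,0,0.9,0,-0.27,-0.793,0,0,0,1,0,-0.27,-0.793,0,0,0,1,0]'
python3 -m pendant '[0,0,0,0,0,0.09,0,0,0,0,0,0,0.18,0,0,0,0,0,0,0.27,0,0,0,0,0,0,0.36,0,0,0,0,0,0,0.45,0,0,0,0,0,0,0.54,0,0,0,0,0,0,0.6,0,0,0,0,0,0,0.6,0,0,0,0,0,0,0.6,0]'
python3 - <<'E'
from h import *
p=snap("wrist","w7")
for d in silhouettes("hook",p)[:2]:
    m=d["region"];v,u=np.nonzero(m);P=np.array([at(p,a,b,.01)[:2] for a,b in zip(u,v)]);c=P.mean(0);w,V=np.linalg.eigh(np.cov((P-c).T));print(d["score"],d["extent"],m.sum(),c,V[:,1],w)
    px=p["pixels"].astype(int);ys,xs=np.mgrid[:420,:560]
    box=(xs>d["extent"][0])&(xs<d["extent"][2])&(ys>d["extent"][1])&(ys<d["extent"][3])
    red=(px[:,:,0]>110)&(px[:,:,1]<60)&(px[:,:,2]<60)&box
    blk=(px.max(2)<45)&m
    for nm,k,z in(("red",red,.01),("blk",blk,.052)):
        v,u=np.nonzero(k)
        if len(u): P=np.array([at(p,a,b,z)[:2] for a,b in zip(u,v)]);print(nm,len(u),P.mean(0),np.linalg.eigh(np.cov(P.T))[1][:,1],P.min(0),P.max(0),u.min(),u.max(),v.min(),v.max())
E
```

```text
time_s: 44.5
ee_pos: [0.4209, 0.2115, 0.302]
eef_rot: [3.138, 0.005, 3.006]
force: [-0.5, -0.4, -0.9]
grip_width: 0.0007
grip_force: 0.0
time_s: 45.7
ee_pos: [0.5, -0.2001, 0.2972]
eef_rot: [-3.14, -0.001, 1.432]
force: [0.6, -0.2, 0.4]
grip_width: 0.047
grip_force: 0.0
time_s: 46.6
ee_pos: [0.5001, -0.1999, 0.2982]
eef_rot: [-3.141, 0.0, 0.498]
force: [0.8, 0.0, -0.2]
grip_width: 0.0471
grip_force: 0.0
0.65 [228.2, 74.6, 275.0, 190.7] 2734 [ 0.54327921 -0.13473908] [-0.90030968 -0.4352499 ] [0.00025395 0.00162918]
red 105 [ 0.50118852 -0.14710411] [-0.82541931 -0.56452012] [ 0.47345039 -0.16887444] [ 0.58713521 -0.08396275] 231 254 83 185
```

```bash
cat > hk.py <<'E'
from h import *
def hookfit(p,zb,verbose=1):
    d=silhouettes("hook",p)[0];hsv=cv2.cvtColor(p["pixels"],cv2.COLOR_RGB2HSV).astype(int);e=d["extent"]
    ys,xs=np.mgrid[:420,:560];box=(xs>e[0]-4)&(xs<e[2]+4)&(ys>e[1]-4)&(ys<e[3]+4)
    red=box&(hsv[...,1]>190)&((hsv[...,0]<6)|(hsv[...,0]>174))&(hsv[...,2]>60)
    near=cv2.dilate(d["region"].astype(np.uint8),np.ones((7,7)))>0
    blk=near&(hsv[...,2]<50)
    W=lambda k,z:np.array([at(p,u,v,z)[:2] for v,u in zip(*np.nonzero(k))])
    P=W(red&near,zb+.01);hull=cv2.minAreaRect((P*1e4).astype(np.float32));B=W(blk,zb+.052)
    if verbose: print(d["score"],e,len(P),"rect c",np.array(hull[0])/1e4,"size mm",np.array(hull[1])/10,"ang",hull[2])
    if len(B)>20:
        w,V=np.linalg.eigh(np.cov(B.T));a=V[:,1];print("rib",len(B),B.mean(0),a,np.ptp(B@a),np.ptp(B@V[:,0]))
    w,V=np.linalg.eigh(np.cov(P.T));print("red PCA",P.mean(0),V[:,1])
    return P,B
E
python3 - <<'E'
from hk import *
p=snap("wrist");hookfit(p,0.)
p=snap("top");hookfit(p,0.)
E
```

```text
0.69 [229.7, 76.9, 274.5, 190.4] 2 rect c [ 0.55735322 -0.12964817] size mm [25.34846039  0.        ] ang 133.31997680664062
red PCA [ 0.5573532  -0.12964816] [-0.68607288  0.72753282]
0.53 [290.4, 183.8, 308.7, 218.2] 192 rect c [ 0.56863428 -0.12276385] size mm [84.08027954 56.83297729] ang 25.58439826965332
red PCA [ 0.56197804 -0.11837288] [-0.99888529  0.04720347]
```

Run:
```python
from h import *
p=snap("wrist");d=silhouettes("hook",p)[0];m=d["region"]
h=cv2.cvtColor(p["pixels"],cv2.COLOR_RGB2HSV)[m];print(np.percentile(h,[5,25,50,75,95],axis=0))
print(p["pixels"][80:190:8,228:276:6].tolist())
```

```text
[[  2.  79.  77.]
 [  2. 182. 192.]
 [  3. 185. 206.]
 [  3. 186. 208.]
 [ 10. 188. 212.]]
[[[118, 80, 53], [212, 73, 60], [179, 138, 93], [175, 135, 92], [170, 131, 89], [167, 128, 86], [113, 82, 54], [210, 71, 57]], [[114, 83, 55], [208, 74, 61], [150, 74, 49], [175, 136, 93], [178, 139, 93], [119, 87, 59], [211, 73, 59], [157, 91, 64]], [[124, 93, 62], [205, 70, 57], [152, 123, 93], [176, 135, 92], [175, 134, 92], [117, 88, 60], [205, 67, 55], [190, 84, 61]], [[127, 93, 62], [205, 70, 57], [181, 141, 96], [176, 136, 92], [174, 135, 91], [120, 86, 57], [210, 71, 57], [176, 101, 72]], [[124, 88, 60], [205, 69, 56], [188, 148, 101], [186, 145, 98], [178, 138, 93], [121, 87, 59], [207, 69, 57], [159, 108, 73]], [[104, 69, 47], [218, 75, 62], [200, 67, 54], [177, 136, 93], [176, 135, 92], [181, 77, 57], [210, 72, 57], [175, 135, 92]], [[129, 87, 61], [208, 70, 58], [210, 70, 57], [208, 69, 57], [208, 69, 56], [219, 74, 63], [211, 71, 60], [185, 145, 99]], [[135, 86, 58], [205, 68, 55], [208, 69, 56], [207, 68, 55], [207, 68, 55], [208, 69, 57], [205, 69, 57], [175, 136, 92]], [[175, 134, 92], [170, 131, 88], [189, 63, 51], [209, 69, 57], [207, 67, 57], [209, 71, 59], [186, 145, 98], [135, 101, 65]], [[120, 88, 58], [120, 88, 60], [142, 52, 40], [208, 70, 57], [208, 68, 56], [199, 66, 55], [178, 138, 92], [178, 138, 94]], [[111, 81, 54], [114, 82, 55], [136, 53, 41], [77, 57, 49], [71, 46, 35], [189, 74, 55], [171, 133, 90], [183, 143, 97]], [[119, 88, 59], [114, 84, 55], [131, 55, 42], [79, 59, 54], [83, 51, 39], [187, 82, 61], [174, 137, 94], [172, 132, 89]], [[168, 130, 87], [117, 86, 59], [128, 53, 40], [79, 62, 53], [100, 52, 43], [172, 94, 67], [170, 132, 89], [172, 133, 91]], [[165, 127, 86], [165, 128, 86], [190, 67, 54], [77, 62, 53], [207, 70, 54], [160, 106, 73], [166, 128, 87], [159, 122, 82]]]
```

```bash
sed -i 's/(hsv\[...,1\]>190)/(hsv[...,1]>160)/; s/hsv\[...,2\]<50/(hsv[...,2]<105)\&(hsv[...,1]<125)/; s/hsv\[...,2\]>60/hsv[...,2]>100/' hk.py
python3 - <<'E'
from hk import *
p=snap("wrist");hookfit(p,0.)
p=snap("top");hookfit(p,0.)
E
```

```text
0.87 [228.3, 77.6, 270.0, 187.6] 2120 rect c [ 0.54041699 -0.13526112] size mm [151.83950195  59.53493042] ang 25.20423126220703
rib 276 [ 0.49964623 -0.15645169] [-0.91778917 -0.39706805] 0.035328069777954274 0.0133431769657128
red PCA [ 0.54720969 -0.13335714] [-0.89993917 -0.43601548]
0.66 [288.1, 182.7, 312.4, 220.6] 194 rect c [ 0.56772705 -0.12198853] size mm [83.73435669 56.88326416] ang 24.018463134765625
rib 59 [ 0.5425847  -0.13739587] [-0.9995924   0.02854881] 0.0817292759493835 0.030654633261070013
red PCA [ 0.5627058  -0.11718682] [-0.99995896  0.00906014]
```

Run:
```python
from h import *
print(rows([.4985,-.156,.1],.437),rows([.4985,-.156,.012],.437))
```

```text
(array([ 0.0388, -0.0793,  0.3974]), array([ 0.    , -0.    ,  0.0356])) (array([ 0.0388, -0.0793,  0.5734]), array([ 0.    , -0.    ,  0.0356]))
```

```bash
python3 -m pendant '[0.039,-0.079,0.05,0,0,0.036,0,0.039,-0.079,0.15,0,0,0.036,0,0.039,-0.079,0.25,0,0,0.036,0,0.039,-0.079,0.35,0,0,0.036,0,0.039,-0.079,0.43,0,0,0.036,0,0.039,-0.079,0.48,0,0,0.036,0,0.039,-0.079,0.52,0,0,0.036,0,0.039,-0.079,0.55,0,0,0.036,0,0.039,-0.079,0.573,0,0,0.036,0,0.039,-0.079,0.573,0,0,0.036,0,0.039,-0.079,0.573,0,0,0.036,0]' 40
python3 -m pendant '[0,0,0,0,0,0,-0.9,0,0,0,0,0,0,-0.9,0,0,0,0,0,0,-0.9,0,0,0,0,0,0,-0.9,0,0,0,0,0,0,-0.9,0,0,0,0,0,0,-0.9,0,0,0,0,0,0,-0.9]' 40
```

```text
time_s: 48.3
ee_pos: [0.4989, -0.1562, 0.0126]
eef_rot: [3.141, -0.0, 0.436]
force: [0.2, 0.0, -0.4]
grip_width: 0.0471
grip_force: 0.0
time_s: 49.0
ee_pos: [0.4987, -0.1561, 0.0123]
eef_rot: [3.141, -0.0, 0.436]
force: [-0.6, 0.2, 3.5]
grip_width: 0.0132
grip_force: 40.0
```

```bash
python3 -m pendant '[0,0,-0.03,0,0,0,-0.9,0,0,-0.06,0,0,0,-0.9,0,0,-0.12,0,0,0,-0.9,0,0,-0.18,0,0,0,-0.9,0,0,-0.24,0,0,0,-0.9,0,0,-0.28,0,0,0,-0.9,0,0,-0.28,0,0,0,-0.9,0,0,-0.28,0,0,0,-0.9]' 60
python3 - <<'E'
from h import *
print(rows([.4800,-.055,.13],1.438))
p=snap("wrist","w8");print([(d["score"],d["extent"]) for d in silhouettes("hook",p)[:1]])
E
```

```text
time_s: 49.8
ee_pos: [0.4982, -0.1559, 0.151]
eef_rot: [-3.141, 0.001, 0.436]
force: [0.2, 0.4, -4.0]
grip_width: 0.0136
grip_force: 60.0
(array([ 0.0523, -0.1983,  0.0421]), array([-8.000e-04,  3.000e-04, -6.378e-01]))
[(0.63, [216.9, 37.1, 329.2, 310.7])]
```

```bash
python3 -m pendant '[0,-0.02,0,0,0,-0.08,-0.9,0,-0.05,0,0,0,-0.16,-0.9,0.02,-0.1,0,0,0,-0.24,-0.9,0.03,-0.15,0,0,0,-0.32,-0.9,0.052,-0.198,0,0,0,-0.4,-0.9,0.052,-0.198,0,0,0,-0.48,-0.9,0.052,-0.198,0,0,0,-0.56,-0.9,0.052,-0.198,0,0,0,-0.638,-0.9,0.052,-0.198,0,0,0,-0.638,-0.9,0.052,-0.198,0,0,0,-0.638,-0.9]' 60
python3 - <<'E'
from hk import *
p=snap("wrist","w9");o=status.get_obs();print(o["ee_pos"],o["eef_rot"],rows([.4824,-.0372,.091],1.438))
hookfit(p,o["ee_pos"][2]-.012)
cv2.imwrite("pics/w9c.png",p["pixels"][:,:,::-1])
E
```

```text
time_s: 50.9
ee_pos: [0.4801, -0.0553, 0.1513]
eef_rot: [-3.14, -0.0, 1.435]
force: [0.7, 0.4, -3.3]
grip_width: 0.0135
grip_force: 60.0
[ 0.48015391 -0.05537517  0.15152612] [-3.14054975e+00 -2.76583031e-05  1.43480429e+00] (array([ 0.0366, -0.0004,  0.1211]), array([-0.0007, -0.    , -0.002 ]))
0.62 [219.8, 37.0, 326.6, 311.5] 10449 rect c [0.48788726 0.00530595] size mm [122.17080078  60.38221436] ang 82.13516998291016
rib 2370 [ 0.4818287  -0.04796501] [0.1033849  0.99464142] 0.12850917464852438 0.04991090898032824
red PCA [0.48875297 0.00674473] [0.15316676 0.98820036]
```

View pics/w9c.png

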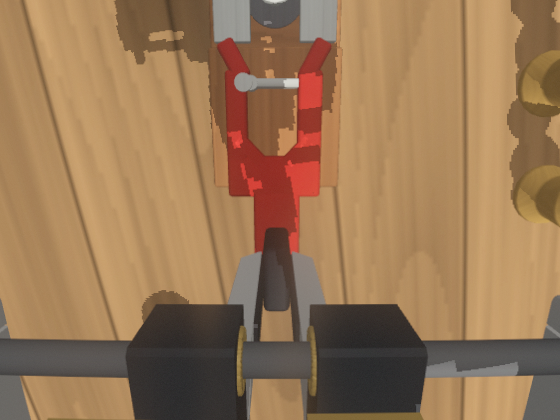

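The wrist view shows the hook held straight. Its jaws are at (237) and (310), the latch is at (270,83), and the fork with the pin is directly ahead at (275,10), centred on the landing (213–338). I'll lower it over the landing.

```bash
python3 -m pendant '[0.037,0,0,0,0,-0.002,-0.9,0.037,0,0.04,0,0,-0.002,-0.9,0.037,0,0.08,0,0,-0.002,-0.9,0.037,0,0.1,0,0,-0.002,-0.9,0.037,0,0.112,0,0,-0.002,-0.9,0.037,0,0.118,0,0,-0.002,-0.9,0.037,0,0.118,0,0,-0.002,-0.9,0.037,0,0.118,0,0,-0.002,-0.9]' 60
python3 -m pendant '[0,0,0.002,0,0,0,-0.9,0,0,0.004,0,0,0,-0.9,0,0,0.004,0,0,0,-0.9]'
python3 -m pendant '[0,0,0.002,0,0,0,-0.9,0,0,0.004,0,0,0,-0.9,0,0,0.004,0,0,0,-0.9]'
```

```text
time_s: 51.8
ee_pos: [0.4832, -0.0371, 0.0937]
eef_rot: [3.141, -0.0, 1.441]
force: [-0.2, -0.3, -2.2]
grip_width: 0.0133
grip_force: 60.0
time_s: 52.1
ee_pos: [0.4828, -0.037, 0.0912]
eef_rot: [3.142, 0.0, 1.441]
force: [0.3, 0.9, -3.1]
grip_width: 0.0134
grip_force: 60.0
time_s: 52.4
ee_pos: [0.4828, -0.037, 0.0891]
eef_rot: [-3.142, -0.0, 1.441]
force: [0.7, -0.0, -2.9]
grip_width: 0.0133
grip_force: 60.0
```

```bash
python3 -m pendant '[0.02,0,0.001,0,0,0,-0.9,0.04,0,0.001,0,0,0,-0.9,0.06,0,0.001,0,0,0,-0.9,0.07,0,0.001,0,0,0,-0.9,0.08,0,0.001,0,0,0,-0.9,0.08,0,0.001,0,0,0,-0.9]'
python3 -m pendant '[0.01,0,0,0,0,0,-0.9,0.02,0,0,0,0,0,-0.9,0.03,0,0,0,0,0,-0.9,0.04,0,0,0,0,0,-0.9,0.04,0,0,0,0,0,-0.9]'
python3 -m pendant '[0.01,0,0,0,0,0,-0.9,0.02,0,0,0,0,0,-0.9,0.03,0,0,0,0,0,-0.9,0.03,0,0,0,0,0,-0.9]'
python3 -c "
from h import *
p=snap('wrist','w10');o=status.get_obs();print(o['force'],o['ee_pos'])
print([(d['score'],d['extent']) for d in silhouettes('gate',p)[:1]])
"
```

```text
time_s: 53.0
ee_pos: [0.488, 0.0034, 0.0886]
eef_rot: [-3.142, -0.0, 1.442]
force: [0.5, 0.2, -1.7]
grip_width: 0.0133
grip_force: 60.0
time_s: 53.5
ee_pos: [0.4903, 0.0228, 0.0887]
eef_rot: [-3.141, 0.0, 1.442]
force: [-2.6, -0.1, 0.3]
grip_width: 0.0135
grip_force: 60.1
time_s: 53.9
ee_pos: [0.4924, 0.0378, 0.0886]
eef_rot: [-3.141, -0.0, 1.442]
force: [-1.8, 1.6, 0.2]
grip_width: 0.0134
grip_force: 60.0
[-2.44957894  1.73972945 -0.09783626] [0.49237423 0.03769191 0.08857735]
[(0.62, [244.9, 74.2, 259.3, 107.5])]
```

The latch box is now tall and narrow (245–259, 74–107), so the latch has swung inward. Pushing the last stretch.

```bash
python3 -m pendant '[0.005,0,0,0,0,0,-0.9,0.01,0,0,0,0,0,-0.9,0.012,0,0,0,0,0,-0.9,0.012,0,0,0,0,0,-0.9]'
python3 -m pendant '[0.003,0,0,0,0,0,-0.9,0.006,0,0,0,0,0,-0.9,0.006,0,0,0,0,0,-0.9]'
python3 -c "
from h import *
p=snap('wrist','w11');o=status.get_obs();print(o['force'],o['ee_pos'])
print([(d['score'],d['extent']) for d in silhouettes('gate',p)[:1]])
"
```

```text
time_s: 54.4
ee_pos: [0.4933, 0.0435, 0.0887]
eef_rot: [3.142, -0.0, 1.442]
force: [-2.6, 0.2, 2.0]
grip_width: 0.0138
grip_force: 60.0
time_s: 54.7
ee_pos: [0.4939, 0.0465, 0.0887]
eef_rot: [3.141, -0.0, 1.441]
force: [-0.1, -0.9, 1.5]
grip_width: 0.0133
grip_force: 60.0
[ 0.37826901 -0.12373701  0.79576627] [0.49391987 0.04646378 0.08868551]
[(0.97, [247.7, 74.9, 302.0, 91.4])]
```

```bash
python3 -m pendant '[0.002,0,0,0,0,0,-0.9,0.004,0,0,0,0,0,-0.9,0.004,0,0,0,0,0,-0.9]'
python3 -m pendant '[-0.005,0,0,0,0,0,-0.9,-0.01,0,0,0,0,0,-0.9,-0.015,0,0,0,0,0,-0.9,-0.015,0,0,0,0,0,-0.9]'
python3 -c "
from h import *
p=snap('wrist','w12');o=status.get_obs();print(o['force'],o['ee_pos'])
print([(d['score'],d['extent']) for d in silhouettes('gate',p)[:1]])
px=p['pixels'][60:150:6,240:310:6];print(px.sum(2).tolist())
"
```

```text
time_s: 55.1
ee_pos: [0.4941, 0.0482, 0.0887]
eef_rot: [3.141, 0.0, 1.441]
force: [0.9, -1.7, 0.9]
grip_width: 0.0135
grip_force: 60.0
time_s: 55.5
ee_pos: [0.4929, 0.0405, 0.0886]
eef_rot: [-3.141, 0.0, 1.441]
force: [-0.2, 0.3, 0.9]
grip_width: 0.0137
grip_force: 60.0
[-0.11849285 -1.04308664  2.26815276] [0.49289896 0.0405475  0.08867298]
[(0.66, [246.1, 73.9, 300.3, 88.1])]
[[267, 456, 455, 456, 458, 461, 460, 459, 460, 459, 456, 279], [264, 274, 457, 457, 455, 461, 461, 461, 575, 461, 398, 286], [404, 338, 461, 460, 462, 462, 461, 461, 460, 457, 261, 318], [454, 455, 449, 445, 447, 447, 446, 446, 581, 580, 335, 363], [450, 450, 443, 414, 411, 412, 414, 418, 622, 623, 334, 359], [352, 358, 278, 429, 427, 427, 426, 423, 627, 427, 332, 360], [253, 210, 274, 295, 259, 256, 258, 263, 272, 296, 335, 353], [253, 208, 263, 259, 257, 263, 370, 261, 254, 266, 339, 366], [254, 206, 259, 281, 446, 459, 448, 453, 450, 263, 334, 270], [253, 213, 267, 447, 442, 453, 444, 447, 444, 616, 263, 273], [249, 216, 416, 441, 440, 447, 440, 438, 436, 615, 463, 268], [246, 217, 428, 436, 431, 443, 435, 435, 433, 420, 427, 268], [244, 214, 421, 430, 427, 433, 426, 432, 428, 414, 418, 289], [342, 234, 413, 423, 426, 433, 420, 425, 424, 412, 381, 397], [372, 247, 280, 423, 418, 423, 426, 424, 421, 406, 369, 382]]
```

The latch stays shut with the pin head behind it (rows 108–150, with the latch at 74–88), and the hook pulled back 8 mm freely. It is locked, so I release and retreat.

```bash
python3 -m pendant '[0.006,0,0,0,0,0,-0.9,0.006,0,0,0,0,0,-0.9,0.006,0,0,0,0,0,-0.7,0.006,0,0,0,0,0,-0.3,0.006,0,0,0,0,0,0,0.006,0,0,0,0,0,0,0.006,0,0,0,0,0,0]'
python3 -m pendant '[0,0,-0.04,0,0,0,0,0,0,-0.12,0,0,0,0,0,0,-0.22,0,0,0,0,0,0,-0.32,0,0,0,0,0,0,-0.4,0,0,0,0,-0.1,0,-0.4,0,0,0,0,-0.2,0,-0.4,0,0,0,0,-0.2,0,-0.4,0,0,0,0,-0.2,0,-0.4,0,0,0,0]'
python3 - <<'E'
from hk import *
p=snap("wrist","w13")
for t in("gate","hook","lid"): print(t,[(round(d['score'],2),d['extent']) for d in silhouettes(t,p)[:1]])
P,B=hookfit(p,.0765)
g=silhouettes("gate",p)[0]["region"];v,u=np.nonzero(g);gw=at(p,u.mean(),v.mean(),.0815);print("gate",gw)
px=p["pixels"];gr=cv2.cvtColor(px,cv2.COLOR_RGB2GRAY);e=[int(i) for i in silhouettes("hook",p)[0]["extent"]]
c=cv2.HoughCircles(gr[:, :],cv2.HOUGH_GRADIENT,1,20,param1=100,param2=18,minRadius=9,maxRadius=20)
if c is not None:
    for q in c[0]:
        if e[0]<q[0]<e[2] and e[1]-40<q[1]<e[3]: print(q,at(p,q[0],q[1],.0985))
s=snap("scene","s9");b=s["pixels"][:,:,::-1];a=cv2.imread("pics/s8.png")
for n,(u0,v0,u1,v1) in {"corner":(362,225,382,240),"edge":(380,210,425,240)}.items():
    r=cv2.matchTemplate(b[v0-8:v1+8,u0-8:u1+8].copy(),a[v0:v1,u0:u1].copy(),cv2.TM_CCOEFF_NORMED);_,m,_,l=cv2.minMaxLoc(r);print(n,m,l[0]-8,l[1]-8)
E
```

```text
time_s: 56.3
ee_pos: [0.4933, 0.0438, 0.0886]
eef_rot: [-3.141, -0.0, 1.441]
force: [-0.2, 0.4, 0.2]
grip_width: 0.0428
grip_force: 0.0
time_s: 57.2
ee_pos: [0.4803, -0.056, 0.2887]
eef_rot: [3.142, -0.0, 1.439]
force: [-0.2, 0.4, 0.1]
grip_width: 0.0466
grip_force: 0.0
gate [(0.73, [259.3, 0.0, 290.2, 9.4])]
hook [(0.19, [140.7, 0.0, 407.9, 70.4])]
lid [(0.88, [141.8, 0.0, 415.9, 69.9])]
0.19 [140.7, 0.0, 407.9, 70.4] 326 rect c [0.50136387 0.1124113 ] size mm [68.65549927 52.78770752] ang 82.41670989990234
rib 229 [0.42972413 0.13556457] [-0.9862287   0.16538729] 0.22162733443526927 0.01296853406573703
red PCA [0.50382657 0.10879199] [-0.98410596 -0.17758224]
gate [0.50556031 0.14327333 0.0815    ]
[275.5  31.5  15. ] [0.5026583  0.11336163 0.0985    ]
corner 0.9995826482772827 0 0
edge 0.9996532797813416 0 0
```

The latch sits 30 mm beyond the pin, so the pin is about 4 mm ahead of the hook's origin. The lid matches its pressed-shut position and the robot is clear.

```bash
python3 -c "
from station import order
print(order.hand_in())"
```

```text
the job is handed in; nothing more can be done
None
```

The job is handed in, with no verdict returned: all four cups found were last seen standing upright in the crate, the lid is pressed shut, and the hook is on the pin with its latch snapped shut behind it.

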